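Load a cuvette strip into the spring-loaded strip feeder

ROBOT

A 7-joint arm with a two-finger parallel gripper is mounted at the origin on the work surface. World frame = base frame: x ahead of the robot, y to its left, z up, the work surface at z = 0. Lengths are in mm, angles in rad, forces in N, time in s.
With the tool pointing down it reaches from about 400 to 850 mm from the base axis. Payload 4.4 kg.
Tool frame: the origin (TCP) lies midway between the tips of the shut fingers; the grasp point (between the pads) lies behind it (r.grasp_offset is the y of the grasp point in the tool frame, in mm); y points along the fingers, x is the direction in which the jaws open and shut, and the axes are right-handed (so a half turn about y gives the same grasp; the last joint's range is limited). The gripper opens to 94 mm and grips with 3 to 60 N. Pads are 16 mm wide; open, the fingers measure 119 mm over their backs; the gripper's body (75 mm by 177 mm) begins 78 mm behind the grasp point.
Start: joints at [-1.387, 0.628, 0.038, 1.517, -0.027, 0.996, -0.02], TCP at [160.66, 629.847, 177.078] pointing down, gripper open.
Joint ranges: [-3.06, 3.06], [-0.37, 2.12], [-1.25, 1.32], [0.18, 2.47], [-1.1, 4.24], [0.23, 1.98], [-2.94, 2.94]. Speed limits (rad/s): [2.57, 2.57, 3.14, 3.14, 3.14, 3.14, 3.14].

INTERFACE

Orientations are given as a unit quaternion [w, x, y, z].
In Python, from workcell import r, imaging gives the robot as it stands.
- The arm moves only by the tool play_rows, never from a script. Its argument "commands" is a list of rows, each an object of numbers: "x", "y", "z": the shift along the tool's x, y, z as a fraction of full scale; "yaw": the turn about the tool's y as a fraction of full scale. In form: [{"x": .., "y": .., "z": .., "yaw": ..}, ...]. A call has 1 to 20 rows; each row shifts and turns the commanded pose from where the row before left it, along the tool's axes as they then stand; what a row does not reach is not made up. Full scale, the value 1, is 60 mm for a shift and pi rad for a turn. A row lasts 1/8 s, in which the tool goes at most 62.5 mm and 10.7 degrees, less where a joint would pass 70% of its speed; a pose out of reach is approached as far as the arm can. A call with a number of a shift or a turn outside -1 to 1 is refused whole. A call with a gripper value outside its range is refused whole. "claw" is the gripper command: -1 is shut, 1 is fully open, values between are in proportion, set as the call begins (left out, the last holds). The fingers move at their own pace and stop on an object; "newtons" is the grip in N (left out, the last holds). Time passes only in rows, so rows that do not move let the fingers close. It gives the time, the measured TCP pose, the force and the opening at its end, in the units of the state.
- r.observe(): the state, without advancing time (a new reading comes with each control period).
- imaging.snapshot(name): name is "scene" or "top" or "wrist"; returns a dict with "pixels" (420x560x3 uint8, red, green, blue), "mtx" (3x3 intrinsics, pixels), "R" (3x3) and "t" (3): a world point X has camera coordinates R X + t. Camera axes: x right, y down, z forward; pixel columns grow to the right and rows downward; lengths in mm; the calibration is good to about 2 mm. A picture is of the moment at which its call begins. There is no depth.
- r.hand_in(): hands the job in, once; it reports no verdict.
The state is a dict: "time": time; "q": joint angles; "joint_vel": joint speeds; "tau": joint torques, N m; "tcp_pos": TCP position; "ee_rot": TCP orientation; "wrist_force": force on the tool from outside, world axes, zero at the start; "ft_torque": the same for the moment, N m; "gripper_width": finger opening in mm.
Only numpy, scipy, OpenCV 4.12 (cv2) and the standard library are available. Lean on these libraries where they do the work, as an engineer would, in place of code of your own. Each camera call takes 0.05 s, during which the arm holds its last target. There are 200 camera calls.

TASK

Load the white cuvette strip upright into the channel of the black strip feeder: lay its nose against the spring follower, push it gently back until its tail clears the sill, let it down so that it lies fully home on the channel floor held between follower and sill, and let go. Then slide the steel rail fully shut over its tail. Be gentle with the feeder: never press the strip against any part of it with more than about 3 kg (30 N), and leave the bottle, the jar and the tray where they are.

Things in the scene. Friction and masses are not known exactly. Their poses are not given: they have to be found in the camera images.
- strip: Cuvette strip to load: loose white plastic bar of eight cells, 16 mm wide (x), 96 mm long (y), 50 mm tall (z), 40 to 85 g, standing on the bench. Origin at its centre, half-way up. Both ends are alike: either may be the nose. Grip it across its width in its upper part: with the fingertips 21 mm or more above its underside they stay clear of the channel walls.
- feeder: Black strip feeder fixed to the bench, base plate 90 mm (x) by 340 mm (y from -205 to +135), 10 mm thick. Origin on the bench under the channel's axis; the open-topped channel runs along its y, spring follower at the +y end, low sill at the -y end. Housing at y +80 to +130, 66 mm high. Rail guides at y -127 to -93, |x| 12.5 to 22.5, 76 mm high above the bench.
- channel (a point): Middle of the channel floor, 18 mm above the bench at the feeder's x = y = 0. Channel 18.4 mm wide; walls (y -50 to +75) upright to 28 mm above the bench, then flared lips at 45 degrees up to 35 mm. Floor, sill and follower sit on one carriage, clamped up to 16 mm either way along y: this offset d is not measured, feel for it. A seated strip has its centre at y = d, 43 mm above the bench.
- sill (a point): Aluminium sill across the -y end of the channel, 6 mm thick along y, top 26 mm above the bench (8 mm above the floor). The point is the middle of the top edge of its inner face when d = 0 (feeder's y = -48 mm); truly at -48 mm + d. A strip held with its centre at the feeder's y = -34 mm lies over the sill, always short of the follower, its tail clear of the open rail.
- follower (a point): Steel follower plate, 17 mm wide, 10 mm thick, 18.5 to 66.5 mm above the bench. The point is the middle of its free face at rest when d = 0 (feeder's y = +36 mm); truly at +36 mm + d. It gives way 15.5 mm towards +y, pushing back with 2 N at first and 5.1 N at the end, where it meets a hard stop. At the stop the strip's tail clears the sill by only 3.5 mm.
- rail (a joint): Travel in m of the steel retaining rail along the feeder's +y: 0 fully open, 0.090 fully shut (hard stop). Starts between 0 and 0.010, stays where it is left; friction about 2.5 N. A bar 24 mm wide, 100 mm long, 70 to 78 mm above the bench, leading end at the feeder's y = -105 mm + travel. It passes 2 mm above a seated strip and jams on one that is not down.
- rail_grip (a point): Centre of the grey upright grip on the rail: 14 mm wide (feeder's x), 22 mm long (feeder's y), 34 mm tall from 77 to 111 mm above the bench; the point lies at 94 mm, at the feeder's x = 0, y = -160 mm + travel. Push it towards the feeder's +y, or pinch it across x and move it so.
- bottle: Bystander: glass reagent bottle with blue cap, 70 mm diameter, 130 mm tall, origin at centre of its underside.
- jar: Bystander: amber jar with white cap, 56 mm diameter, 70 mm tall, origin at centre of its underside.
- tray: Bystander: empty white plastic tray 90 x 130 mm (x, y), 22 mm tall, origin at centre of its underside.

How it is judged:
By the outcome, as a careful person would: the job done as asked, in the order asked, and still so for the second after the job is handed in, with the robot touching nothing.
It also fails if it takes over 58 s, if anything falls off the work surface, if the arm or the gripper's body presses on something with over 40 N, if the wrist force passes 120 N, or if a joint passes its speed limit or range.

## Working session

There is one attempt and no reset: what is moved stays moved. The work goes in short steps, Python scripts to look and compute and a tool call to move; the robot and the scene stay as the last step left them, time stands still between calls to the robot, and variables do not carry over. Pictures are saved under pics/ and viewed, about 8 in all and at most 12, crops included, and the job is handed in when it is done.

Besides the shell and the picture viewer there is one more tool, called in YAML: its name, and indented under it one key for each argument. play_rows: Moves the arm, as the interface text tells. Shift numbers are shares of 60 mm and turn numbers shares of pi rad, none past 1 either way. Its arguments: {"type":"object","properties":{"commands":{"type":"array"},"claw":{"type":"number"},"newtons":{"type":"number"}},"required":["commands"]}

```bash
mkdir -p pics; ls
python3 - <<'E'
from workcell import r, imaging
import cv2,numpy as np
for n in("scene","top"):
    s=imaging.snapshot(n); cv2.imwrite(f"pics/{n}0.png",s["pixels"][:,:,::-1]); np.savez(f"{n}0.npz",**s)
    print(n,s["mtx"].round(1).tolist(),s["R"].round(3).tolist(),s["t"].round(1).tolist())
o=r.observe(); print(o, r.grasp_offset)
E
```

```text
pics
scene [[461.6, 0.0, 286.7], [0.0, 461.6, 218.7], [0.0, 0.0, 1.0]] [[0.03, 1.0, 0.002], [0.842, -0.024, -0.539], [-0.539, 0.018, -0.842]] [-72.3, -391.7, 1420.2]
top [[492.1, 0.0, 273.2], [0.0, 492.1, 217.0], [0.0, 0.0, 1.0]] [[0.002, -1.0, -0.007], [-0.986, -0.001, -0.168], [0.168, 0.007, -0.986]] [84.3, 535.2, 1454.0]
{'time': 0.1, 'q': array([-1.38680442,  0.62927522,  0.03845062,  1.51823937, -0.02698348,
        0.99631701, -0.02000073]), 'joint_vel': array([ 0.00086233, -0.00057713, -0.00141753, -0.00121978, -0.00078082,
        0.00084614,  0.00074079]), 'tau': array([ 3.57340439e-03, -5.50788832e+01,  1.14764940e+00, -1.87115157e+01,
       -5.21593960e-02,  1.92555680e-02,  6.25260236e-05]), 'tcp_pos': array([160.50166985, 629.20591262, 176.24141208]), 'ee_rot': array([-0.55800691,  0.558773  ,  0.4333479 , -0.43429324]), 'wrist_force': array([ 0.29418054, -0.06672962, -0.14386082]), 'ft_torque': array([-0.02471597,  0.01450355,  0.0137614 ]), 'gripper_width': 93.90047506271137} -18.8
```

View pics/scene0.png

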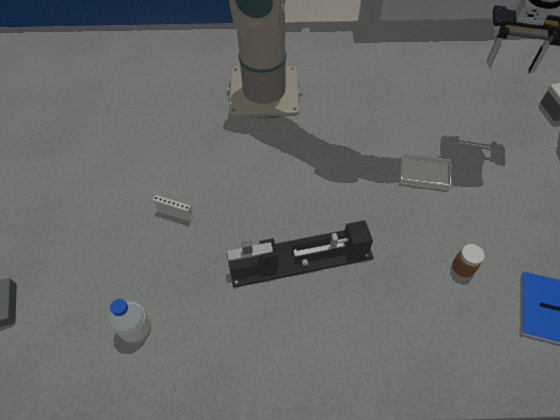

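View pics/top0.png

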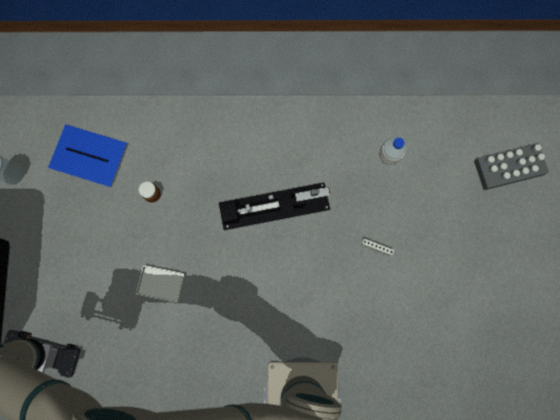

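Scene view: strip at about (173,208), feeder from (232,265) (rail end) to (370,245) (housing). Top view: strip at (378,246), feeder from (222,215) (housing) to (328,195). Enlarged crops come next.

Run:
```python
import cv2,numpy as np
a=cv2.imread("pics/scene0.png");b=cv2.imread("pics/top0.png")
def g(c,f=1.6): return np.clip(255*(c/255.)**(1/f),0,255).astype(np.uint8)
A=g(cv2.resize(a[215:295,220:380],None,fx=5,fy=5,interpolation=cv2.INTER_CUBIC))[:300+100]
cv2.imwrite("pics/c1.png",A)
B=g(cv2.resize(b[175:235,210:340],None,fx=6,fy=6,interpolation=cv2.INTER_CUBIC))
C=g(cv2.resize(b[232:260,355:400],None,fx=8,fy=8,interpolation=cv2.INTER_CUBIC),1.2)
D=g(cv2.resize(a[190:228,148:198],None,fx=6,fy=6,interpolation=cv2.INTER_CUBIC),1.2)
print(B.shape,C.shape,D.shape)
W=np.zeros((600,800,3),np.uint8);W[:360,:780]=B;W[365:365+224,:360]=C;W[365:365+228,400:700]=D
cv2.imwrite("pics/c2.png",W)
```

```text
(360, 780, 3) (224, 360, 3) (228, 300, 3)
```

View pics/c1.png

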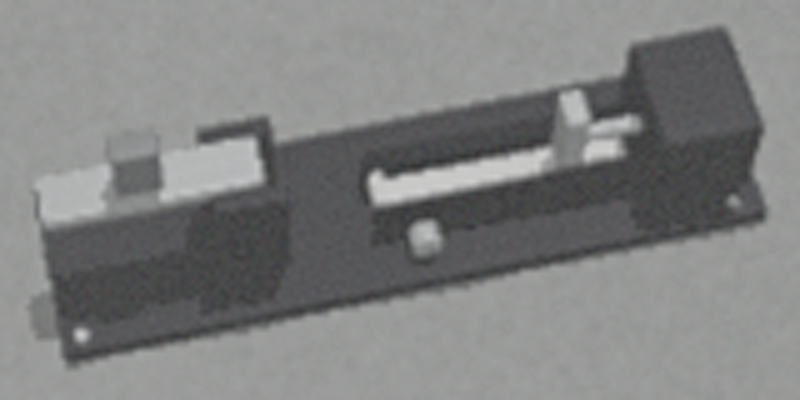

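View pics/c2.png

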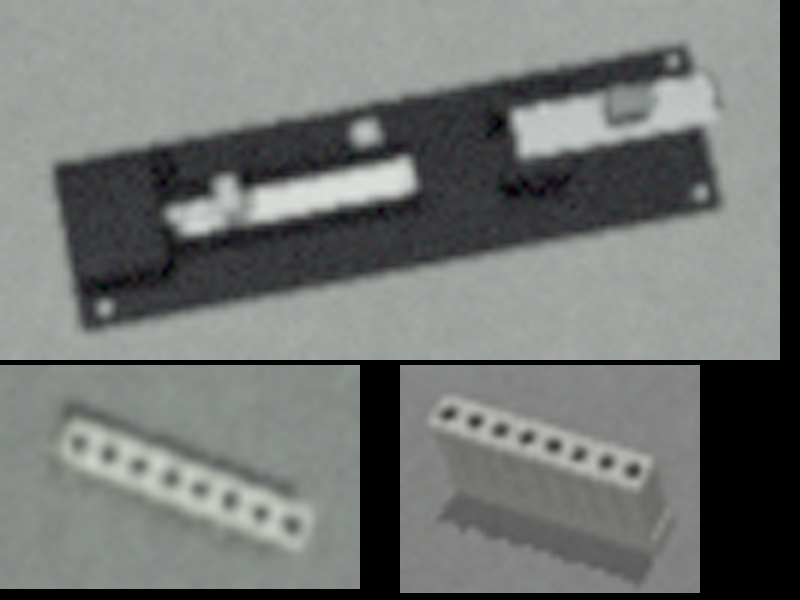

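c1/c2: base corners, rail corners and strip top corners are readable. Fitting poses from them.

```bash
cat > fit.py <<'E'
import numpy as np
from scipy.optimize import least_squares
C={n:dict(np.load(f"{n}0.npz")) for n in("scene","top")}
def proj(n,X):
    c=C[n];p=c["mtx"]@(c["R"]@np.asarray(X,float)+c["t"]);return p[:2]/p[2]
def un(p,f,o): return (np.array(p)+.5)/f-.5+np.array(o)
def T(x,y,a,L): 
    c,s=np.cos(a),np.sin(a);return [x+c*L[0]-s*L[1],y+s*L[0]+c*L[1],L[2]]
if __name__=="__main__":
    t=lambda p:("top",un(p,6,(210,175))); s=lambda p:("scene",un(p,5,(220,215)))
    F=[(t((688,45)),(45,-205,10),0),(t((718,208)),(-45,-205,10),0),(t((85,328)),(-45,135,10),0),
     (t((513,110)),(12,-105,78),1),(t((520,160)),(-12,-105,78),1),(t((710,75)),(12,-205,78),1),(t((718,122)),(-12,-205,78),1),
     (s((68,352)),(45,-205,10),0),(s((765,208)),(45,135,10),0),
     (s((38,182)),(-12,-205,78),1),(s((48,225)),(12,-205,78),1),(s((264,178)),(12,-105,78),1)]
    def res(v): return np.concatenate([proj(n,T(v[0],v[1],v[2],(L[0],L[1]+k*v[3],L[2])))-p for (n,p),L,k in F])
    q=least_squares(res,[650,0,.1,5],loss="soft_l1");print("feeder x y yaw travel",q.x.round(3));print(res(q.x).reshape(-1,2).round(1).tolist())
    t2=lambda p:("top",un(p,8,(355,232)));s2=lambda p:("scene",un(p,6,(148,190)))
    G=[(t2((75,53)),(8,48,50)),(t2((55,95)),(-8,48,50)),(t2((315,143)),(8,-48,50)),(t2((302,187)),(-8,-48,50)),
     (s2((40,30)),(-8,-48,50)),(s2((30,60)),(8,-48,50)),(s2((255,93)),(-8,48,50)),(s2((240,123)),(8,48,50))]
    r2=lambda v:np.concatenate([proj(n,T(*v,L))-p for (n,p),L in G])
    w=least_squares(r2,[550,-200,-.2],loss="soft_l1");print("strip",w.x.round(3));print(r2(w.x).reshape(-1,2).round(1).tolist())
    # follower top centre / sill projections for d check
    for d in(-16,0,16):
        for n,f,o in(("scene",5,(220,215)),("top",6,(210,175))):
            print(d,n,[(((proj(n,T(*q.x[:3],L))-o+.5)*f-.5).round(0)).tolist() for L in((-8.5,36+d,66.5),(8.5,36+d,66.5),(0,-48+d,26))])
E
python3 fit.py
```

```text
feeder x y yaw travel [ 568.973  118.975 -119.181    3.388]
[[-0.9, -0.1], [0.3, 0.2], [-1.1, 1.4], [-0.9, 0.7], [-0.4, 0.1], [-1.2, 0.2], [-0.8, -0.0], [-1.5, 1.3], [0.1, 0.4], [-1.1, -0.6], [-1.4, 0.1], [-0.3, 0.5]]
strip [ 4.43702e+02 -2.27167e+02 -3.58000e-01]
[[-1.2, 0.6], [-0.4, 0.3], [-0.8, 0.5], [-0.9, 0.0], [0.1, 0.3], [-1.3, 0.3], [-0.6, 0.1], [-0.9, 0.3]]
-16 scene [[511.0, 102.0], [521.0, 133.0], [338.0, 196.0]]
-16 top [[278.0, 205.0], [272.0, 173.0], [438.0, 172.0]]
0 scene [[544.0, 96.0], [554.0, 127.0], [371.0, 189.0]]
0 top [[247.0, 211.0], [240.0, 179.0], [407.0, 178.0]]
16 scene [[577.0, 89.0], [588.0, 120.0], [404.0, 183.0]]
16 top [[215.0, 218.0], [209.0, 185.0], [377.0, 184.0]]
```

```bash
cat > h.py <<'E'
import numpy as np
from scipy.spatial.transform import Rotation as Ro
from workcell import r,imaging
def st():
    o=r.observe();w,x,y,z=o["ee_rot"];R=Ro.from_quat([x,y,z,w]).as_matrix();return o,R
def to(p,a):
    "target TCP p and world yaw a of the jaw axis: total in units of 60 mm (tool axes now) and pi rad"
    o,R=st();d=R.T@(np.array(p)-o["tcp_pos"])/60
    j=np.arctan2(R[1,0],R[0,0]);e=(a-j+np.pi/2)%np.pi-np.pi/2
    print("tcp",o["tcp_pos"].round(1),"jaw",j.round(4),"tilt",R[:,1].round(3),"F",o["wrist_force"].round(1),"w",round(float(o["gripper_width"]),1),"t",o["time"],"q",o["q"].round(2))
    print("  move xyz",d.round(3),"yaw",round(-e/np.pi,4))
FE=(569,119,.2)
def fe(x,y,z):
    c,s=np.cos(FE[2]),np.sin(FE[2]);return [FE[0]+c*x-s*y,FE[1]+s*x+c*y,z]
def inf(p):
    c,s=np.cos(FE[2]),np.sin(FE[2]);a=np.array(p[:2])-FE[:2];return [c*a[0]+s*a[1],-s*a[0]+c*a[1],p[2]]
E
python3 - <<'E'
from h import *
for p in((480,400,177),(480,-150,160),(443.7,-227.2,150)): to(p,-.358)
print(st()[1].round(3))
E
```

```text
tcp [160.5 629.2 176.2] jaw 1.321 tilt [-0.    -0.002 -1.   ] F [ 0.3 -0.1 -0.1] w 93.9 t 0.1 q [-1.39  0.63  0.04  1.52 -0.03  1.   -0.02]
  move xyz [-2.385 -0.008 -6.104] yaw -0.4656
tcp [160.5 629.2 176.2] jaw 1.321 tilt [-0.    -0.002 -1.   ] F [ 0.3 -0.1 -0.1] w 93.9 t 0.1 q [-1.39  0.63  0.04  1.52 -0.03  1.   -0.02]
  move xyz [-11.267   0.29   -8.37 ] yaw -0.4656
tcp [160.5 629.2 176.2] jaw 1.321 tilt [-0.    -0.002 -1.   ] F [ 0.3 -0.1 -0.1] w 93.9 t 0.1 q [-1.39  0.63  0.04  1.52 -0.03  1.   -0.02]
  move xyz [-12.663   0.459  -8.102] yaw -0.4656
[[ 0.247 -0.    -0.969]
 [ 0.969 -0.002  0.247]
 [-0.002 -1.    -0.   ]]
```

play_rows:
  commands:
    - {"x": -0.13,"z": -0.9,"yaw": 0.028}
    - {"x": -0.13,"z": -0.9,"yaw": 0.028}
    - {"x": -0.13,"z": -0.9,"yaw": 0.028}
    - {"x": -0.13,"z": -0.9,"yaw": 0.028}
    - {"x": -0.13,"z": -0.9,"yaw": 0.028}
    - {"x": -0.13,"z": -0.9,"yaw": 0.028}
    - {"x": -0.13,"z": -0.9,"yaw": 0.028}
    - {"x": -0.13,"z": -0.9,"yaw": 0.028}
    - {"x": -0.13,"z": -0.9,"yaw": 0.028}
    - {"x": -0.13,"z": -0.9,"yaw": 0.028}
    - {"x": -0.13,"z": -0.9,"yaw": 0.028}
    - {"x": -0.13,"z": -0.9,"yaw": 0.028}
    - {"x": -0.13,"z": -0.9,"yaw": 0.028}
    - {"x": -0.13,"z": -0.9,"yaw": 0.028}
    - {"x": -0.13,"z": -0.9,"yaw": 0.028}
    - {"x": -0.13,"z": -0.9,"yaw": 0.028}

```text
$.commands[0]: bad value
```

Run:
```python
from h import *
to((443.7,-227.2,150),-.358); to((443.7,-227.2,30),-.358)
```

```text
tcp [160.5 629.2 176.2] jaw 1.321 tilt [-0.    -0.002 -1.   ] F [ 0.3 -0.1 -0.1] w 93.9 t 0.1 q [-1.39  0.63  0.04  1.52 -0.03  1.   -0.02]
  move xyz [-12.663   0.459  -8.102] yaw -0.4656
tcp [160.5 629.2 176.2] jaw 1.321 tilt [-0.    -0.002 -1.   ] F [ 0.3 -0.1 -0.1] w 93.9 t 0.1 q [-1.39  0.63  0.04  1.52 -0.03  1.   -0.02]
  move xyz [-12.659   2.459  -8.102] yaw -0.4656
```

All four keys are needed.

play_rows:
  commands:
    - {"x": -0.13,"y": 0,"z": -0.9,"yaw": 0.028}
    - {"x": -0.13,"y": 0,"z": -0.9,"yaw": 0.028}
    - {"x": -0.13,"y": 0,"z": -0.9,"yaw": 0.028}
    - {"x": -0.13,"y": 0,"z": -0.9,"yaw": 0.028}
    - {"x": -0.13,"y": 0,"z": -0.9,"yaw": 0.028}
    - {"x": -0.13,"y": 0,"z": -0.9,"yaw": 0.028}
    - {"x": -0.13,"y": 0,"z": -0.9,"yaw": 0.028}
    - {"x": -0.13,"y": 0,"z": -0.9,"yaw": 0.028}
    - {"x": -0.13,"y": 0,"z": -0.9,"yaw": 0.028}
    - {"x": -0.13,"y": 0,"z": -0.9,"yaw": 0.028}
    - {"x": -0.13,"y": 0,"z": -0.9,"yaw": 0.028}
    - {"x": -0.13,"y": 0,"z": -0.9,"yaw": 0.028}
    - {"x": -0.13,"y": 0,"z": -0.9,"yaw": 0.028}
    - {"x": -0.13,"y": 0,"z": -0.9,"yaw": 0.028}
    - {"x": -0.13,"y": 0,"z": -0.9,"yaw": 0.028}
    - {"x": -0.13,"y": 0,"z": -0.9,"yaw": 0.028}

```text
time: 2.1
tcp_pos: [557.8, -69.5, 176.8]
ee_rot: [-0.706, 0.706, -0.032, 0.031]
wrist_force: [0.2, 0.2, -0.0]
gripper_width: 94.1
```

Run:
```python
from h import *
to((443.7,-227.2,150),-.358)
```

```text
tcp [557.8 -69.5 176.8] jaw -0.0892 tilt [-0. -0. -1.] F [ 0.2  0.2 -0. ] w 94.1 t 2.1 q [-0.21  0.53  0.43  1.78 -0.27  0.89  0.25]
  move xyz [-1.66   0.446 -2.787] yaw 0.0856
```

play_rows:
  commands:
    - {"x": -0.277,"y": 0.074,"z": -0.4645,"yaw": 0}
    - {"x": -0.277,"y": 0.074,"z": -0.4645,"yaw": 0}
    - {"x": -0.277,"y": 0.074,"z": -0.4645,"yaw": 0}
    - {"x": -0.277,"y": 0.074,"z": -0.4645,"yaw": 0}
    - {"x": -0.277,"y": 0.074,"z": -0.4645,"yaw": 0}
    - {"x": -0.277,"y": 0.074,"z": -0.4645,"yaw": 0}
    - {"x": 0,"y": 0,"z": 0,"yaw": 0.0428}
    - {"x": 0,"y": 0,"z": 0,"yaw": 0.0428}
    - {"x": 0,"y": 0,"z": 0,"yaw": 0}

```text
time: 3.22
tcp_pos: [444.0, -225.7, 150.1]
ee_rot: [-0.696, 0.696, -0.125, 0.124]
wrist_force: [0.1, 0.1, -0.4]
gripper_width: 94.4
```

Run:
```python
from h import *
import cv2
from fit import T
to((443.7,-227.2,26),-.358)
s=imaging.snapshot("wrist");np.savez("wrist1.npz",**s);im=s["pixels"][:,:,::-1].copy()
for L in((8,48,50),(-8,48,50),(8,-48,50),(-8,-48,50)):
    p=s["mtx"]@(s["R"]@T(443.7,-227.2,-.358,L)+s["t"]);print((p[:2]/p[2]).round())
cv2.imwrite("pics/w1.png",im)
```

```text
tcp [ 444.  -225.7  150.1] jaw -0.3539 tilt [-0.001  0.    -1.   ] F [ 0.1  0.1 -0.4] w 94.4 t 3.225 q [ 0.07  0.49  0.49  1.97 -0.33  0.76  0.41]
  move xyz [ 0.005  2.069 -0.025] yaw 0.0013
[288. 152.]
[271. 152.]
[287. 249.]
[271. 249.]
```

View pics/w1.png

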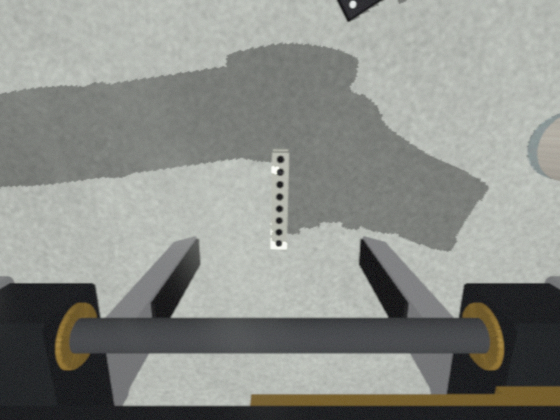

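Wrist picture: the strip's top spans (272–288, 152) to (271–287, 249), as predicted and centred, rotated only about 0.015 rad. Descending and gripping.

play_rows:
  commands:
    - {"x": 0,"y": 0.5,"z": -0.025,"yaw": 0.005}
    - {"x": 0,"y": 0.5,"z": 0,"yaw": 0}
    - {"x": 0,"y": 0.5,"z": 0,"yaw": 0}
    - {"x": 0,"y": 0.35,"z": 0,"yaw": 0}
    - {"x": 0,"y": 0.22,"z": 0,"yaw": 0}
    - {"x": 0,"y": 0,"z": 0,"yaw": 0}

```text
time: 4.03
tcp_pos: [443.3, -227.0, 25.7]
ee_rot: [0.695, -0.695, 0.131, -0.13]
wrist_force: [-0.0, -0.3, -0.3]
gripper_width: 94.0
```

play_rows:
  commands:
    - {"x": 0,"y": 0,"z": 0,"yaw": 0}
    - {"x": 0,"y": 0,"z": 0,"yaw": 0}
    - {"x": 0,"y": 0,"z": 0,"yaw": 0}
    - {"x": 0,"y": 0,"z": 0,"yaw": 0}
    - {"x": 0,"y": 0,"z": 0,"yaw": 0}
    - {"x": 0,"y": 0,"z": 0,"yaw": 0}
    - {"x": 0,"y": 0,"z": 0,"yaw": 0}
    - {"x": 0,"y": 0,"z": 0,"yaw": 0}
  claw: -1
  newtons: 25

```text
time: 5.03
tcp_pos: [443.8, -227.2, 26.2]
ee_rot: [0.695, -0.695, 0.13, -0.13]
wrist_force: [0.2, 0.2, 0.0]
gripper_width: 17.3
```

Run:
```python
from h import *
to((443.7,-227.2,150),-.358)
to(fe(0,-34,150),.2)
```

```text
tcp [ 443.8 -227.2   26.2] jaw -0.3711 tilt [-0.  0. -1.] F [0.2 0.2 0. ] w 17.3 t 5.025 q [ 0.19  0.69  0.34  2.07 -0.49  0.46  0.53]
  move xyz [-1.000e-03 -2.063e+00  0.000e+00] yaw -0.0042
tcp [ 443.8 -227.2   26.2] jaw -0.3711 tilt [-0.  0. -1.] F [0.2 0.2 0. ] w 17.3 t 5.025 q [ 0.19  0.69  0.34  2.07 -0.49  0.46  0.53]
  move xyz [ 0.159 -2.063  5.658] yaw -0.1818
```

play_rows:
  commands:
    - {"x": 0,"y": 0,"z": 0,"yaw": 0}
    - {"x": 0,"y": 0,"z": 0,"yaw": 0}
    - {"x": 0,"y": -0.2,"z": 0,"yaw": 0}
    - {"x": 0,"y": -0.5,"z": 0,"yaw": 0}
    - {"x": 0,"y": -0.6,"z": 0,"yaw": 0}
    - {"x": 0,"y": -0.55,"z": 0,"yaw": 0}
    - {"x": 0,"y": -0.3,"z": 0.2,"yaw": 0}
    - {"x": 0,"y": 0,"z": 0.6,"yaw": 0}
    - {"x": 0.04,"y": 0,"z": 0.7,"yaw": 0}
    - {"x": 0.04,"y": 0,"z": 0.8,"yaw": 0}
    - {"x": 0.04,"y": 0,"z": 0.8,"yaw": 0}
    - {"x": 0.04,"y": 0,"z": 0.8,"yaw": 0}
    - {"x": 0,"y": 0,"z": 0.7,"yaw": 0}
    - {"x": 0,"y": 0,"z": 0.6,"yaw": 0}
    - {"x": 0,"y": 0,"z": 0.46,"yaw": 0}
    - {"x": 0,"y": 0,"z": 0,"yaw": -0.045}
    - {"x": 0,"y": 0,"z": 0,"yaw": -0.045}
    - {"x": 0,"y": 0,"z": 0,"yaw": -0.045}
    - {"x": 0,"y": 0,"z": 0,"yaw": -0.045}
    - {"x": 0,"y": 0,"z": 0,"yaw": 0}

```text
time: 7.52
tcp_pos: [575.9, 85.6, 156.0]
ee_rot: [0.704, -0.704, -0.068, 0.068]
wrist_force: [-0.4, -0.7, 0.2]
gripper_width: 0.3
```

Run:
```python
from h import *
import cv2
to(fe(0,-34,150),.2)
s=imaging.snapshot("wrist");np.savez("wrist2.npz",**s);im=s["pixels"][:,:,::-1].copy()
P=lambda X:(lambda p:p[:2]/p[2])(s["mtx"]@(s["R"]@np.array(X)+s["t"]))
for n,L in dict(fl=(-8.5,36,66.5),fr=(8.5,36,66.5),hl=(-33,80,66),hr=(33,80,66),cL=(-45,135,10),cR=(45,135,10),lipL=(-16.2,75,35),lipR=(16.2,75,35),lip2=(16.2,-50,35),rg=(0,-105,78)).items(): print(n,P(fe(*L)).round())
im=np.clip(255*(im/255.)**.6,0,255).astype(np.uint8)
cv2.imwrite("pics/w2.png",cv2.resize(im,(800,600),interpolation=cv2.INTER_CUBIC))
```

```text
tcp [575.9  85.6 156. ] jaw 0.1926 tilt [ 0.001  0.    -1.   ] F [-0.4 -0.7  0.2] w 0.3 t 7.525 q [-0.42  0.58  0.36  1.74 -0.25  0.87  0.24]
  move xyz [-0.002  0.1    0.002] yaw -0.0023
fl [268. 126.]
fr [288. 126.]
hl [239.  73.]
hr [316.  73.]
cL [231.  21.]
cR [324.  20.]
lipL [261.  84.]
lipR [295.  83.]
lip2 [294. 211.]
rg [279. 278.]
```

View pics/w2.png

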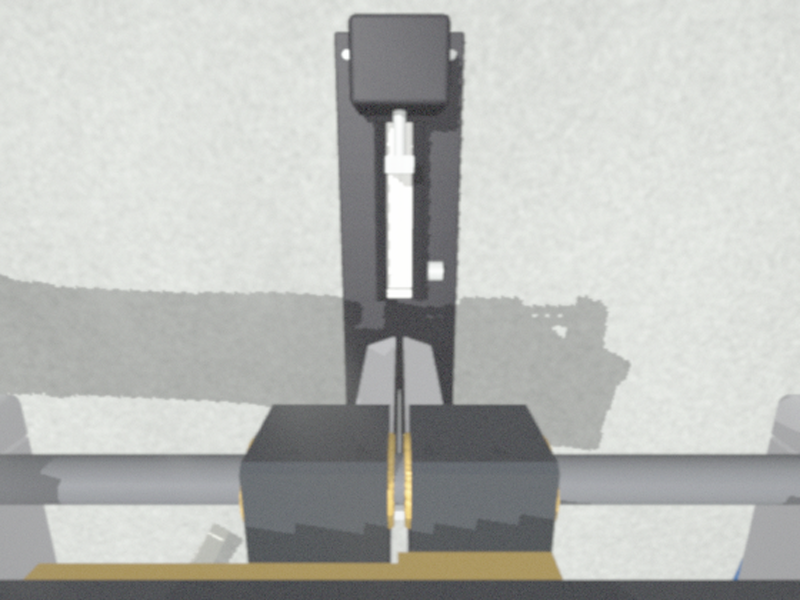

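Width is 0.3, so the strip isn't in the grip; something pale lies at (215,545), about where the strip was. Looking at the scene.

Run:
```python
from h import *
import cv2
W=np.zeros((600,800,3),np.uint8)
for i,n in enumerate(("scene","top")):
    s=imaging.snapshot(n);np.savez(n+"1.npz",**s);im=s["pixels"][:,:,::-1]
    c=im[180:250,130:220] if i==0 else im[220:280,340:420]
    c=cv2.resize(c,None,fx=(4.4,5)[i],fy=(4.4,5)[i],interpolation=cv2.INTER_CUBIC);W[:c.shape[0],i*400:i*400+c.shape[1]]=c[:,:400]
W[320:600,:373]=cv2.resize(np.load("scene1.npz")["pixels"][:,:,::-1],(373,280));W[320:600,400:773]=cv2.resize(np.load("top1.npz")["pixels"][:,:,::-1],(373,280))
cv2.imwrite("pics/s1.png",W)
```

```text
(no output)
```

View pics/s1.png

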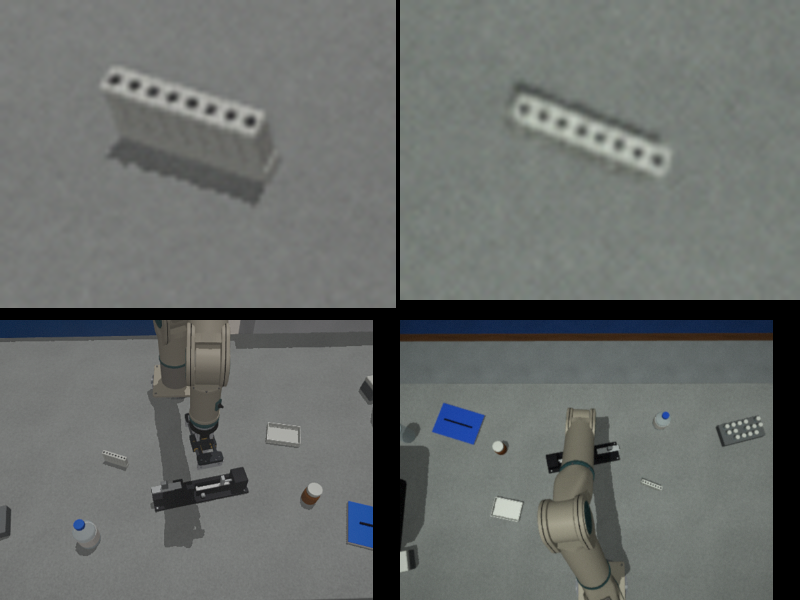

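The strip is still standing, unmoved; I lifted before the fingers had closed on it. Going back.

play_rows:
  commands:
    - {"x": 0,"y": 0,"z": 0,"yaw": 0.045}
    - {"x": 0,"y": 0,"z": 0,"yaw": 0.045}
    - {"x": 0,"y": 0,"z": 0,"yaw": 0.045}
    - {"x": 0,"y": 0,"z": 0,"yaw": 0.045}
    - {"x": 0,"y": 0,"z": -0.46,"yaw": 0}
    - {"x": 0,"y": 0,"z": -0.6,"yaw": 0}
    - {"x": 0,"y": 0,"z": -0.7,"yaw": 0}
    - {"x": -0.04,"y": 0,"z": -0.8,"yaw": 0}
    - {"x": -0.04,"y": 0,"z": -0.8,"yaw": 0}
    - {"x": -0.04,"y": 0,"z": -0.8,"yaw": 0}
    - {"x": -0.04,"y": 0,"z": -0.7,"yaw": 0}
    - {"x": 0,"y": 0,"z": -0.6,"yaw": 0}
    - {"x": 0,"y": 0,"z": -0.2,"yaw": 0}
    - {"x": 0,"y": 0,"z": 0,"yaw": 0}
  claw: -0.2

```text
time: 9.43
tcp_pos: [443.9, -227.0, 155.2]
ee_rot: [0.695, -0.695, 0.131, -0.131]
wrist_force: [0.2, -0.4, -1.2]
gripper_width: 37.4
```

Run:
```python
from h import *
to((443.7,-227.2,26),-.37)
```

```text
tcp [ 443.9 -227.   155.2] jaw -0.3725 tilt [ 0.  0. -1.] F [ 0.2 -0.4 -1.2] w 37.4 t 9.425 q [ 0.06  0.49  0.51  1.97 -0.34  0.77  0.4 ]
  move xyz [-2.000e-03  2.154e+00 -5.000e-03] yaw -0.0008
```

play_rows:
  commands:
    - {"x": 0,"y": 0.5,"z": 0,"yaw": 0}
    - {"x": 0,"y": 0.6,"z": 0,"yaw": 0}
    - {"x": 0,"y": 0.5,"z": 0,"yaw": 0}
    - {"x": 0,"y": 0.35,"z": 0,"yaw": 0}
    - {"x": 0,"y": 0.22,"z": 0,"yaw": 0}
    - {"x": 0,"y": 0,"z": 0,"yaw": 0}

```text
time: 10.18
tcp_pos: [443.8, -225.9, 24.4]
ee_rot: [0.695, -0.695, 0.13, -0.13]
wrist_force: [-0.3, -0.2, 0.4]
gripper_width: 37.6
```

play_rows:
  commands:
    - {"x": 0,"y": 0,"z": 0,"yaw": 0}
    - {"x": 0,"y": 0,"z": 0,"yaw": 0}
    - {"x": 0,"y": 0,"z": 0,"yaw": 0}
    - {"x": 0,"y": 0,"z": 0,"yaw": 0}
    - {"x": 0,"y": 0,"z": 0,"yaw": 0}
    - {"x": 0,"y": 0,"z": 0,"yaw": 0}
  claw: -1
  newtons: 35

```text
time: 10.92
tcp_pos: [443.8, -227.3, 25.0]
ee_rot: [-0.695, 0.695, -0.13, 0.13]
wrist_force: [0.2, 0.1, -0.3]
gripper_width: 0.2
```

play_rows:
  commands:
    - {"x": 0,"y": 0,"z": 0,"yaw": 0}
    - {"x": 0,"y": 0,"z": 0,"yaw": 0}

```text
time: 11.18
tcp_pos: [443.7, -227.2, 25.0]
ee_rot: [0.695, -0.695, 0.13, -0.13]
wrist_force: [-0.7, -0.2, -0.0]
gripper_width: 0.5
```

Run:
```python
from h import *
import cv2
s=imaging.snapshot("wrist");w=s["pixels"][:,:,::-1]
p=s["mtx"]@(s["R"]@r.observe()["tcp_pos"]+s["t"]);print(p[:2]/p[2])
t=imaging.snapshot("scene")["pixels"][:,:,::-1]
W=np.zeros((600,800,3),np.uint8);W[:315,:420]=cv2.resize(w,(420,315));W[:350,430:800]=cv2.resize(t[150:255,120:231],(370,350),interpolation=cv2.INTER_CUBIC)
cv2.imwrite("pics/m1.png",W[:360])
```

```text
[278.74514545 235.93909462]
```

View pics/m1.png

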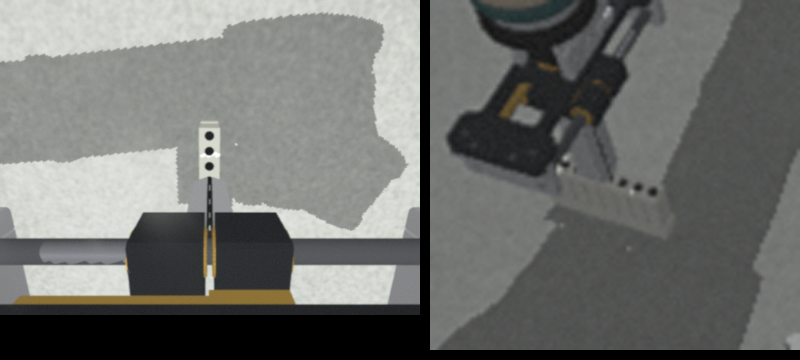

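Fingers appear in line with the strip but above its top (its near side is uncovered, no contact force). Checking where the tip really is, by projection.

Run:
```python
from h import *
from fit import proj
p=r.observe()["tcp_pos"]
for z in(0,25,50,60,70):
    q=proj("scene",[p[0],p[1],z]);print(z,q.round(1),"in crop",((q-[120,150])*3.333+[430,0]).round())
print(proj("scene",[443.7,-227.2,50]))
s=imaging.snapshot("wrist");print("cam pos",(-s["R"].T@s["t"]).round(1),"axis",s["R"][2].round(3))
```

```text
0 [174.4 213.7] in crop [611. 212.]
25 [172.4 208.2] in crop [605. 194.]
50 [170.3 202.6] in crop [598. 175.]
60 [169.4 200.2] in crop [595. 167.]
70 [168.5 197.9] in crop [592. 160.]
[170.29307995 202.54301082]
cam pos [ 471.1 -158.2  232.2] axis [-0.093 -0.236 -0.967]
```

Run:
```python
from h import *
import cv2
from fit import proj
o=r.observe();p=o["tcp_pos"]
W=np.zeros((600,800,3),np.uint8)
for n,(u,v),x0 in(("scene",(135,160),0),("top",(350,215),410)):
    im=imaging.snapshot(n)["pixels"][:,:,::-1]
    c=cv2.resize(im[v:v+75,u:u+50],(390,585),interpolation=cv2.INTER_CUBIC);c=np.clip(255*(c/255.)**.55,0,255).astype(np.uint8)
    for z,col in((25,(0,0,255)),(50,(0,255,0)),(103,(255,0,0))):
        q=((proj(n,[p[0],p[1],z])-[u,v]+.5)*7.8).astype(int);cv2.circle(c,tuple(int(k) for k in q),3,col,-1)
    W[:585,x0:x0+390]=c
cv2.imwrite("pics/m2.png",W)
```

```text
(no output)
```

View pics/m2.png

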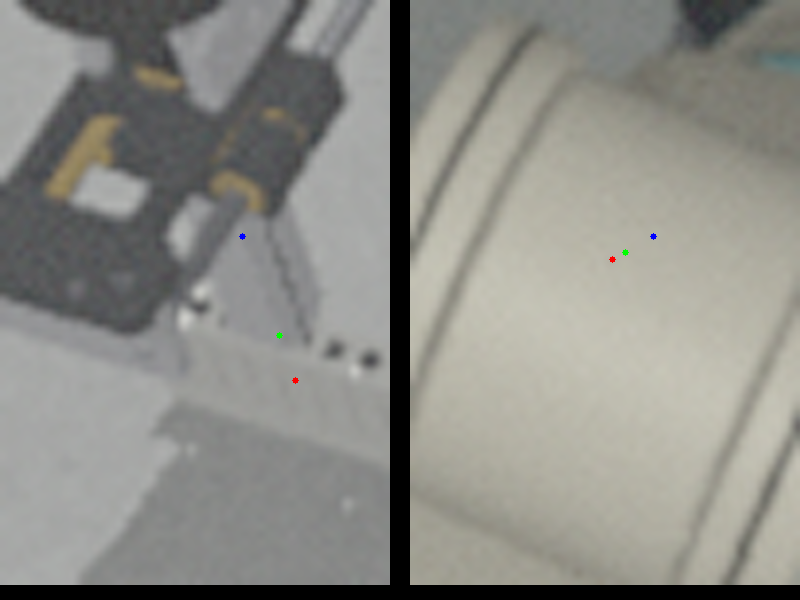

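Run:
```python
from h import *
s=np.load("wrist1.npz");print(s["mtx"].round(1).tolist(),(-s["R"].T@s["t"]).round(1))
tcp=np.array([444,-225.7,150.1]);a=-.354
for dz in(0,10,18.8,30,45):
  o=[]
  for w in(-47,47):
    p=s["mtx"]@(s["R"]@(tcp+[w*np.cos(a),w*np.sin(a),dz])+s["t"]);o.append((p[:2]/p[2]).round(0).tolist()+[p[2].round()])
  print(dz,o)
im=s["pixels"].astype(int).sum(2);
for v in(236,242,250,260,275): print(v,im[v,150:420:6].tolist())
```

```text
[[326.4, 0.0, 279.1], [0.0, 326.4, 207.5], [0.0, 0.0, 1.0]] [ 470.4 -156.2  357.3]
0 [[209.0, 236.0, np.float64(219.0)], [349.0, 236.0, np.float64(219.0)]]
10 [[205.0, 241.0, np.float64(210.0)], [352.0, 241.0, np.float64(210.0)]]
18.8 [[202.0, 246.0, np.float64(201.0)], [355.0, 246.0, np.float64(201.0)]]
30 [[198.0, 253.0, np.float64(190.0)], [359.0, 253.0, np.float64(190.0)]]
45 [[191.0, 264.0, np.float64(176.0)], [366.0, 264.0, np.float64(176.0)]]
236 [556, 557, 575, 533, 572, 566, 561, 515, 563, 554, 559, 579, 566, 572, 558, 578, 563, 588, 554, 555, 562, 529, 535, 554, 546, 547, 552, 549, 565, 559, 542, 567, 588, 575, 546, 554, 507, 560, 554, 559, 564, 550, 375, 379, 372]
242 [564, 548, 551, 568, 447, 416, 413, 384, 343, 562, 555, 545, 565, 572, 570, 574, 550, 569, 562, 579, 668, 294, 583, 542, 574, 564, 546, 548, 545, 563, 542, 548, 561, 580, 581, 312, 328, 386, 390, 415, 567, 552, 582, 579, 499]
250 [565, 569, 560, 413, 400, 397, 378, 236, 291, 564, 572, 556, 574, 575, 573, 588, 567, 558, 561, 566, 566, 584, 559, 559, 571, 567, 566, 554, 555, 547, 560, 559, 576, 556, 560, 237, 66, 333, 387, 385, 392, 569, 561, 559, 565]
260 [562, 519, 395, 402, 394, 307, 192, 212, 233, 580, 555, 576, 565, 565, 580, 578, 578, 553, 572, 556, 551, 559, 556, 567, 560, 559, 543, 544, 543, 534, 540, 555, 550, 547, 543, 106, 67, 71, 272, 388, 386, 392, 507, 545, 553]
275 [395, 389, 394, 345, 121, 154, 147, 189, 567, 544, 593, 566, 559, 558, 567, 574, 563, 558, 578, 581, 564, 567, 559, 549, 562, 573, 561, 537, 557, 564, 553, 548, 554, 546, 543, 561, 147, 51, 85, 65, 340, 389, 391, 386, 404]
```

The open-finger pixel positions (tip edges at (200,239),(360,239)) say the real tips sit about 27 mm behind the reported TCP, i.e. now just above the strip's top. I'll confirm by a gentle touch on the strip top.

play_rows:
  commands:
    - {"x": 0,"y": 0.02,"z": 0,"yaw": 0}
    - {"x": 0,"y": 0,"z": 0,"yaw": 0}

```text
time: 11.68
tcp_pos: [443.7, -227.2, 23.7]
ee_rot: [0.695, -0.695, 0.131, -0.13]
wrist_force: [0.8, -0.2, 0.0]
gripper_width: 0.3
```

play_rows:
  commands:
    - {"x": 0,"y": 0.02,"z": 0,"yaw": 0}
    - {"x": 0,"y": 0,"z": 0,"yaw": 0}

```text
time: 11.92
tcp_pos: [443.7, -227.2, 22.5]
ee_rot: [0.695, -0.695, 0.131, -0.13]
wrist_force: [-0.0, -0.4, -0.4]
gripper_width: 0.5
```

play_rows:
  commands:
    - {"x": 0,"y": 0.02,"z": 0,"yaw": 0}
    - {"x": 0,"y": 0,"z": 0,"yaw": 0}

```text
time: 12.18
tcp_pos: [444.1, -227.4, 21.9]
ee_rot: [0.695, -0.695, 0.13, -0.131]
wrist_force: [0.1, 0.5, 5.7]
gripper_width: 0.4
```

Contact at TCP z ≈ 22, with the strip top at 50: the tips are 28 mm above the reported TCP. I'll use that from here.

play_rows:
  commands:
    - {"x": 0,"y": -0.1,"z": 0,"yaw": 0}
    - {"x": 0,"y": 0,"z": 0,"yaw": 0}
    - {"x": 0,"y": 0,"z": 0,"yaw": 0}
    - {"x": 0,"y": 0,"z": 0,"yaw": 0}
    - {"x": 0,"y": 0,"z": 0,"yaw": 0}
    - {"x": 0,"y": 0,"z": 0,"yaw": 0}
    - {"x": 0,"y": 0.15,"z": 0,"yaw": 0}
    - {"x": 0,"y": 0.2,"z": 0,"yaw": 0}
    - {"x": 0,"y": 0.18,"z": 0,"yaw": 0}
    - {"x": 0,"y": 0,"z": 0,"yaw": 0}
  claw: -0.3

```text
time: 13.42
tcp_pos: [442.8, -226.8, -5.6]
ee_rot: [0.695, -0.695, 0.131, -0.13]
wrist_force: [-0.2, -0.3, -0.4]
gripper_width: 32.8
```

play_rows:
  commands:
    - {"x": 0,"y": 0,"z": 0,"yaw": 0}
    - {"x": 0,"y": 0,"z": 0,"yaw": 0}
    - {"x": 0,"y": 0,"z": 0,"yaw": 0}
    - {"x": 0,"y": 0,"z": 0,"yaw": 0}
    - {"x": 0,"y": 0,"z": 0,"yaw": 0}
  claw: -1
  newtons: 25

```text
time: 14.05
tcp_pos: [443.9, -227.2, -4.2]
ee_rot: [0.695, -0.695, 0.13, -0.131]
wrist_force: [-0.9, -0.4, 1.0]
gripper_width: 15.9
```

Gripped at 15.9 mm. Lift and carry as before.

play_rows:
  commands:
    - {"x": 0,"y": -0.2,"z": 0,"yaw": 0}
    - {"x": 0,"y": -0.5,"z": 0,"yaw": 0}
    - {"x": 0,"y": -0.6,"z": 0,"yaw": 0}
    - {"x": 0,"y": -0.55,"z": 0,"yaw": 0}
    - {"x": 0,"y": -0.3,"z": 0.2,"yaw": 0}
    - {"x": 0,"y": 0,"z": 0.6,"yaw": 0}
    - {"x": 0.04,"y": 0,"z": 0.7,"yaw": 0}
    - {"x": 0.04,"y": 0,"z": 0.8,"yaw": 0}
    - {"x": 0.04,"y": 0,"z": 0.8,"yaw": 0}
    - {"x": 0.04,"y": 0,"z": 0.8,"yaw": 0}
    - {"x": 0,"y": 0,"z": 0.7,"yaw": 0}
    - {"x": 0,"y": 0,"z": 0.6,"yaw": 0}
    - {"x": 0,"y": 0,"z": 0.46,"yaw": 0}
    - {"x": 0,"y": 0,"z": 0,"yaw": -0.045}
    - {"x": 0,"y": 0,"z": 0,"yaw": -0.045}
    - {"x": 0,"y": 0,"z": 0,"yaw": -0.045}
    - {"x": 0,"y": 0,"z": 0,"yaw": -0.0445}
    - {"x": 0,"y": 0,"z": 0,"yaw": 0}
    - {"x": 0,"y": 0,"z": 0,"yaw": 0}

```text
time: 16.42
tcp_pos: [575.8, 85.7, 125.0]
ee_rot: [-0.704, 0.704, 0.067, -0.067]
wrist_force: [-0.5, -0.2, -1.2]
gripper_width: 16.0
```

Run:
```python
from h import *
import cv2
to(fe(0,-34,120),.19)
s=imaging.snapshot("wrist");np.savez("wrist3.npz",**s);im=s["pixels"][:,:,::-1]
im=np.clip(255*(im/255.)**.6,0,255).astype(np.uint8)[:300,180:380]
cv2.imwrite("pics/w3.png",cv2.resize(im,(400*1,600),interpolation=cv2.INTER_CUBIC))
```

```text
tcp [575.8  85.7 125. ] jaw 0.1904 tilt [ 0. -0. -1.] F [-0.5 -0.2 -1.2] w 16.0 t 16.425 q [-0.43  0.62  0.36  1.77 -0.29  0.8   0.27]
  move xyz [-0.001  0.083  0.   ] yaw 0.0001
```

View pics/w3.png

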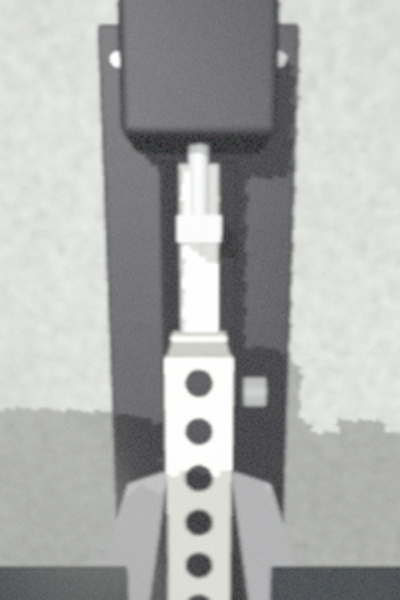

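The strip hangs straight; its centre column (199) coincides with the follower (198.5) and channel floor (199.5), so it is aligned. Unprojecting for the y position and d.

Run:
```python
from h import *
s=np.load("wrist3.npz");R,t,K=s["R"],s["t"],s["mtx"]
def up(u,v,z):
    d=R.T@np.linalg.inv(K)@[u,v,1];c=-R.T@t;return c+d*(z-c[2])/d[2]
ax=np.array([-np.sin(.19),np.cos(.19)]);o=np.array([575.8,85.7])
for n,u,v,z in(("house front",279.5,65.5,66),("base far L",229.5,12,10),("base far R",329,12,10),("follower front",279.3,120.7,66.5),("sill inner",279.5,167,26),("strip nose top",279.5,178,125+54.2)):
    p=up(u,v,z);q=p[:2]-o;print(n,p.round(1),"along",(q@ax).round(1),"across",(q@[ax[1],-ax[0]]).round(1))
```

```text
house front [554.8 198.9  66. ] along 115.1 across 0.7
base far L [501.5 242.1  10. ] along 167.6 across -43.4
base far R [587.7 258.7  10. ] along 167.6 across 44.3
follower front [562.3 159.2  66.5] along 74.8 across 0.6
sill inner [570.4 118.1  26. ] along 32.9 across 0.8
strip nose top [567.4 133.1 179.2] along 48.2 across 0.7
```

TCP is at feeder y ≈ −34, follower gap ≈ 27 mm, d ≈ +4…5. Lowering over the sill (strip underside = tcp + 4).

play_rows:
  commands:
    - {"x": 0,"y": 0.3,"z": 0,"yaw": 0}
    - {"x": 0,"y": 0.45,"z": 0,"yaw": 0}
    - {"x": 0,"y": 0.4,"z": 0,"yaw": 0}
    - {"x": 0,"y": 0.25,"z": 0,"yaw": 0}
    - {"x": 0,"y": 0.13,"z": 0,"yaw": 0}
    - {"x": 0,"y": 0.07,"z": 0,"yaw": 0}
    - {"x": 0,"y": 0.04,"z": 0,"yaw": 0}
    - {"x": 0,"y": 0,"z": 0,"yaw": 0}

```text
time: 17.48
tcp_pos: [576.1, 85.8, 26.6]
ee_rot: [0.704, -0.704, -0.068, 0.068]
wrist_force: [-0.2, 0.6, -1.0]
gripper_width: 15.6
```

```bash
sed -i 's/^FE=.*/FE=(569.4,119.1,.19)/' h.py
python3 - <<'E'
from h import *
to(fe(0,-34,26),.19);print(np.round(inf(st()[0]["tcp_pos"]),1))
E
```

```text
tcp [576.1  85.8  26.6] jaw 0.1927 tilt [ 0.001  0.    -1.   ] F [-0.2  0.6 -1. ] w 15.6 t 17.475 q [-0.38  0.75  0.29  1.84 -0.36  0.6   0.33]
  move xyz [-0.005  0.009 -0.   ] yaw 0.0009
[  0.3 -34.   26.6]
```

play_rows:
  commands:
    - {"x": 0,"y": 0,"z": 0.1,"yaw": 0}
    - {"x": 0,"y": 0,"z": 0.12,"yaw": 0}
    - {"x": 0,"y": 0,"z": 0.1,"yaw": 0}
    - {"x": 0,"y": 0,"z": 0.03,"yaw": 0}
    - {"x": 0,"y": 0,"z": 0,"yaw": 0}

```text
time: 18.1
tcp_pos: [571.8, 106.5, 26.2]
ee_rot: [-0.704, 0.704, 0.068, -0.068]
wrist_force: [0.2, -0.4, -0.2]
gripper_width: 15.8
```

play_rows:
  commands:
    - {"x": 0,"y": 0,"z": 0.05,"yaw": 0}
    - {"x": 0,"y": 0,"z": 0,"yaw": 0}

```text
time: 18.35
tcp_pos: [571.2, 109.5, 26.2]
ee_rot: [0.704, -0.704, -0.068, 0.068]
wrist_force: [1.3, 0.0, -1.5]
gripper_width: 15.9
```

play_rows:
  commands:
    - {"x": 0,"y": 0,"z": 0.05,"yaw": 0}
    - {"x": 0,"y": 0,"z": 0,"yaw": 0}

```text
time: 18.6
tcp_pos: [570.7, 112.3, 26.2]
ee_rot: [-0.704, 0.704, 0.068, -0.068]
wrist_force: [-0.7, 0.1, -1.5]
gripper_width: 15.6
```

play_rows:
  commands:
    - {"x": 0,"y": 0,"z": 0.05,"yaw": 0}
    - {"x": 0,"y": 0,"z": 0,"yaw": 0}

```text
time: 18.85
tcp_pos: [570.3, 114.7, 26.2]
ee_rot: [-0.704, 0.704, 0.068, -0.068]
wrist_force: [0.8, -2.9, -0.3]
gripper_width: 15.9
```

Contact with the follower (−2.9 N). Pushing back 11 mm, then feeling for the stop.

play_rows:
  commands:
    - {"x": 0,"y": 0,"z": 0.06,"yaw": 0}
    - {"x": 0,"y": 0,"z": 0.06,"yaw": 0}
    - {"x": 0,"y": 0,"z": 0.06,"yaw": 0}
    - {"x": 0,"y": 0,"z": 0,"yaw": 0}
    - {"x": 0,"y": 0,"z": 0,"yaw": 0}

```text
time: 19.48
tcp_pos: [568.2, 125.4, 26.2]
ee_rot: [-0.704, 0.704, 0.068, -0.068]
wrist_force: [0.4, -5.0, -0.6]
gripper_width: 15.8
```

play_rows:
  commands:
    - {"x": 0,"y": 0,"z": 0.018,"yaw": 0}
    - {"x": 0,"y": 0,"z": 0,"yaw": 0}

```text
time: 19.73
tcp_pos: [567.9, 126.7, 26.2]
ee_rot: [-0.704, 0.704, 0.068, -0.068]
wrist_force: [0.9, -5.5, -0.4]
gripper_width: 16.0
```

play_rows:
  commands:
    - {"x": 0,"y": 0,"z": 0.018,"yaw": 0}
    - {"x": 0,"y": 0,"z": 0,"yaw": 0}

```text
time: 19.98
tcp_pos: [567.7, 127.7, 26.2]
ee_rot: [-0.704, 0.704, 0.068, -0.068]
wrist_force: [0.9, -3.9, -0.2]
gripper_width: 15.9
```

play_rows:
  commands:
    - {"x": 0,"y": 0,"z": 0.016,"yaw": 0}
    - {"x": 0,"y": 0,"z": 0,"yaw": 0}

```text
time: 20.23
tcp_pos: [567.7, 127.8, 26.3]
ee_rot: [-0.703, 0.704, 0.068, -0.068]
wrist_force: [1.1, -5.5, -0.1]
gripper_width: 15.9
```

Run:
```python
from h import *
to(fe(0,0,26),.19);print(np.round(inf(st()[0]["tcp_pos"]),2))
```

```text
tcp [567.7 127.8  26.3] jaw 0.1923 tilt [ 0.    -0.001 -1.   ] F [ 1.1 -5.5 -0.1] w 15.9 t 20.225 q [-0.46  0.76  0.3   1.84 -0.37  0.6   0.26]
  move xyz [-0.     0.004 -0.148] yaw 0.0007
[-2.000e-02  8.870e+00  2.626e+01]
```

play_rows:
  commands:
    - {"x": 0,"y": 0,"z": 0.016,"yaw": 0}
    - {"x": 0,"y": 0,"z": 0,"yaw": 0}

```text
time: 20.48
tcp_pos: [567.7, 127.8, 26.3]
ee_rot: [-0.703, 0.705, 0.068, -0.068]
wrist_force: [2.0, -8.2, 0.1]
gripper_width: 15.9
```

Stop felt at world y 127.8. Back off to about 1.7 mm from it.

play_rows:
  commands:
    - {"x": 0,"y": 0,"z": -0.03,"yaw": 0}
    - {"x": 0,"y": 0,"z": -0.02,"yaw": 0}
    - {"x": 0,"y": 0,"z": 0,"yaw": 0}
    - {"x": 0,"y": 0,"z": 0,"yaw": 0}

```text
time: 20.98
tcp_pos: [567.9, 126.9, 26.2]
ee_rot: [-0.704, 0.704, 0.068, -0.068]
wrist_force: [1.0, -4.9, -0.5]
gripper_width: 15.6
```

play_rows:
  commands:
    - {"x": 0,"y": 0,"z": -0.013,"yaw": 0}
    - {"x": 0,"y": 0.03,"z": 0,"yaw": 0}
    - {"x": 0,"y": 0.03,"z": 0,"yaw": 0}
    - {"x": 0,"y": 0,"z": 0,"yaw": 0}

```text
time: 21.48
tcp_pos: [568.3, 126.2, 22.6]
ee_rot: [0.704, -0.704, -0.068, 0.068]
wrist_force: [1.4, -4.8, 1.3]
gripper_width: 15.5
```

play_rows:
  commands:
    - {"x": 0,"y": 0.02,"z": 0,"yaw": 0}
    - {"x": 0,"y": 0.02,"z": 0,"yaw": 0}
    - {"x": 0,"y": 0,"z": 0,"yaw": 0}

```text
time: 21.85
tcp_pos: [568.1, 126.1, 20.1]
ee_rot: [-0.704, 0.704, 0.068, -0.068]
wrist_force: [0.8, -3.7, 0.4]
gripper_width: 15.8
```

Tail is past the sill, no resistance. Continue to the floor.

play_rows:
  commands:
    - {"x": 0,"y": 0.025,"z": 0,"yaw": 0}
    - {"x": 0,"y": 0.025,"z": 0,"yaw": 0}
    - {"x": 0,"y": 0.02,"z": 0,"yaw": 0}
    - {"x": 0,"y": 0,"z": 0,"yaw": 0}

```text
time: 22.35
tcp_pos: [567.8, 126.1, 15.8]
ee_rot: [-0.704, 0.704, 0.068, -0.068]
wrist_force: [1.4, -4.5, 0.6]
gripper_width: 15.7
```

play_rows:
  commands:
    - {"x": 0,"y": 0.018,"z": 0,"yaw": 0}
    - {"x": 0,"y": 0,"z": 0,"yaw": 0}

```text
time: 22.6
tcp_pos: [567.9, 126.1, 14.8]
ee_rot: [-0.704, 0.704, 0.068, -0.068]
wrist_force: [0.5, -4.2, 0.7]
gripper_width: 16.1
```

play_rows:
  commands:
    - {"x": 0,"y": 0.018,"z": 0,"yaw": 0}
    - {"x": 0,"y": 0,"z": 0,"yaw": 0}

```text
time: 22.85
tcp_pos: [567.9, 126.1, 13.8]
ee_rot: [0.704, -0.704, -0.068, 0.068]
wrist_force: [1.2, -4.9, 2.5]
gripper_width: 15.7
```

play_rows:
  commands:
    - {"x": 0,"y": 0.014,"z": 0,"yaw": 0}
    - {"x": 0,"y": 0,"z": 0,"yaw": 0}

```text
time: 23.1
tcp_pos: [568.0, 126.1, 13.8]
ee_rot: [0.704, -0.704, -0.068, 0.068]
wrist_force: [-1.3, -5.5, 8.6]
gripper_width: 15.6
```

play_rows:
  commands:
    - {"x": 0,"y": 0.01,"z": 0,"yaw": 0}
    - {"x": 0,"y": 0,"z": 0,"yaw": 0}

```text
time: 23.35
tcp_pos: [568.0, 126.2, 13.7]
ee_rot: [0.704, -0.704, -0.068, 0.068]
wrist_force: [-1.4, -4.0, 12.3]
gripper_width: 16.3
```

On the floor (TCP 13.7, 12 N up). Ease the load, let the tail come onto the sill, then release.

play_rows:
  commands:
    - {"x": 0,"y": -0.012,"z": 0,"yaw": 0}
    - {"x": 0,"y": 0,"z": -0.015,"yaw": 0}
    - {"x": 0,"y": 0,"z": -0.015,"yaw": 0}
    - {"x": 0,"y": 0,"z": -0.01,"yaw": 0}
    - {"x": 0,"y": 0,"z": 0,"yaw": 0}

```text
time: 23.98
tcp_pos: [568.0, 126.1, 13.8]
ee_rot: [0.705, -0.703, -0.068, 0.069]
wrist_force: [-2.3, -0.7, 9.3]
gripper_width: 15.8
```

play_rows:
  commands:
    - {"x": 0,"y": -0.03,"z": 0,"yaw": 0}
    - {"x": 0,"y": 0,"z": 0,"yaw": 0}

```text
time: 24.22
tcp_pos: [568.1, 124.2, 14.6]
ee_rot: [0.704, -0.704, -0.068, 0.068]
wrist_force: [0.2, -3.0, 0.3]
gripper_width: 15.9
```

play_rows:
  commands:
    - {"x": 0,"y": 0,"z": -0.02,"yaw": 0}
    - {"x": 0,"y": 0,"z": 0,"yaw": 0}
    - {"x": 0,"y": 0,"z": 0,"yaw": 0}

```text
time: 24.6
tcp_pos: [568.1, 124.1, 14.7]
ee_rot: [0.704, -0.703, -0.068, 0.069]
wrist_force: [0.1, 2.4, -2.2]
gripper_width: 16.1
```

Tail is against the sill; strip ~0.9 mm up. Pressing it lightly down, then releasing.

play_rows:
  commands:
    - {"x": 0,"y": 0.015,"z": 0.01,"yaw": 0}
    - {"x": 0,"y": 0.015,"z": 0,"yaw": 0}
    - {"x": 0,"y": 0,"z": 0,"yaw": 0}

```text
time: 24.98
tcp_pos: [568.4, 124.2, 13.8]
ee_rot: [0.704, -0.703, -0.068, 0.068]
wrist_force: [-2.0, 2.2, 6.3]
gripper_width: 15.5
```

play_rows:
  commands:
    - {"x": 0,"y": 0,"z": 0,"yaw": 0}
    - {"x": 0,"y": 0,"z": 0,"yaw": 0}
    - {"x": 0,"y": 0,"z": 0,"yaw": 0}
    - {"x": 0,"y": 0,"z": 0,"yaw": 0}
  claw: -0.5

```text
time: 25.48
tcp_pos: [568.6, 122.9, 13.0]
ee_rot: [-0.704, 0.704, 0.068, -0.068]
wrist_force: [-0.4, 0.0, 1.2]
gripper_width: 23.7
```

play_rows:
  commands:
    - {"x": 0,"y": -0.1,"z": 0,"yaw": 0}
    - {"x": 0,"y": -0.2,"z": 0,"yaw": 0}
    - {"x": 0,"y": -0.4,"z": 0,"yaw": 0}
    - {"x": 0,"y": -0.5,"z": 0,"yaw": 0}
    - {"x": 0,"y": -0.4,"z": 0,"yaw": 0}
    - {"x": 0,"y": 0,"z": -0.6,"yaw": 0}
    - {"x": 0,"y": 0,"z": -0.7,"yaw": 0}
    - {"x": 0,"y": 0,"z": -0.7,"yaw": 0}
    - {"x": 0,"y": 0,"z": -0.7,"yaw": 0}
    - {"x": 0,"y": 0,"z": -0.6,"yaw": 0}
    - {"x": 0,"y": 0,"z": 0,"yaw": 0}
  claw: -1

```text
time: 26.85
tcp_pos: [607.5, -75.6, 110.8]
ee_rot: [-0.703, 0.705, 0.067, -0.065]
wrist_force: [-0.1, -3.0, 4.8]
gripper_width: 15.7
```

Run:
```python
from h import *
import cv2
to(fe(0,-190,60),.19);print(np.round(inf(st()[0]["tcp_pos"]),1))
s=imaging.snapshot("wrist");np.savez("wrist4.npz",**s);im=s["pixels"][:,:,::-1]
im=np.clip(255*(im/255.)**.6,0,255).astype(np.uint8)[:300,180:380]
sc=imaging.snapshot("scene")["pixels"][:,:,::-1];sc=np.clip(255*(sc/255.)**.6,0,255).astype(np.uint8)[215:295,300:380]
W=np.zeros((600,800,3),np.uint8);W[:,:400]=cv2.resize(im,(400,600),interpolation=cv2.INTER_CUBIC);W[:400,400:]=cv2.resize(sc,(400,400),interpolation=cv2.INTER_CUBIC)
cv2.imwrite("pics/w4.png",W)
```

```text
tcp [607.5 -75.6 110.8] jaw 0.1878 tilt [ 0.003 -0.003 -1.   ] F [-0.1 -3.   4.8] w 15.7 t 26.85 q [-0.13  0.67  0.34  1.71 -0.29  0.81  0.53]
  move xyz [-0.013  0.846  0.143] yaw -0.0007
[   0.6 -198.4  110.8]
```

View pics/w4.png

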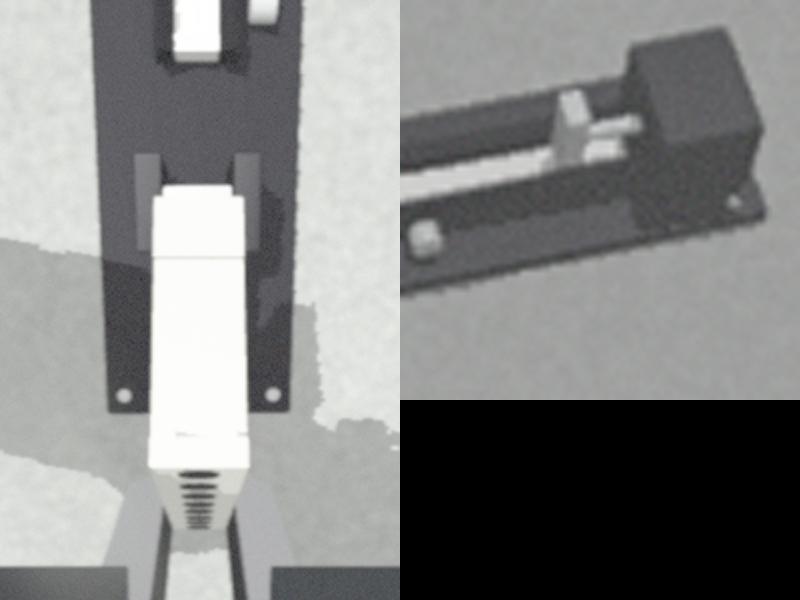

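My mistake: the shut command took effect before the lift, so the fingers re-gripped the strip and carried it out, and it has pivoted nose-up against the rail grip (the big white face at (150–248, 195–465), holes foreshortened at (200,500)). Lifting clear first, then working out its angle.

play_rows:
  commands:
    - {"x": 0,"y": -0.3,"z": 0,"yaw": 0}
    - {"x": 0,"y": -0.5,"z": 0,"yaw": 0}
    - {"x": 0,"y": -0.4,"z": 0,"yaw": 0}
    - {"x": 0,"y": 0,"z": 0,"yaw": 0}

```text
time: 27.45
tcp_pos: [607.9, -69.4, 183.4]
ee_rot: [0.704, -0.704, -0.07, 0.067]
wrist_force: [1.4, -0.7, -1.0]
gripper_width: 15.9
```

Run:
```python
from h import *
import cv2
o,R=st();to(fe(0,-190,60),.19)
W=np.zeros((600,800,3),np.uint8)
s=imaging.snapshot("wrist");np.savez("wrist5.npz",**s)
sc=imaging.snapshot("scene");np.savez("scene5.npz",**sc)
g=lambda c,w,h:cv2.resize(np.clip(255*(c[:,:,::-1]/255.)**.6,0,255).astype(np.uint8),(w,h),interpolation=cv2.INTER_CUBIC)
W[:,:380]=g(s["pixels"][120:420,185:375],380,600)
# scene crop around the tool and the feeder
q=sc["mtx"]@(sc["R"]@o["tcp_pos"]+sc["t"]);q=(q[:2]/q[2]).astype(int);print("tcp px",q)
W[:,390:]=g(sc["pixels"][195:315,206:288],410,600)
cv2.imwrite("pics/w5.png",W)
```

```text
tcp [607.9 -69.4 183.4] jaw 0.1952 tilt [ 0.004  0.001 -1.   ] F [ 1.4 -0.7 -1. ] w 15.9 t 27.45 q [-0.16  0.59  0.38  1.63 -0.25  0.96  0.5 ]
  move xyz [-0.045  2.057  0.04 ] yaw 0.0016
tcp px [225 229]
```

View pics/w5.png

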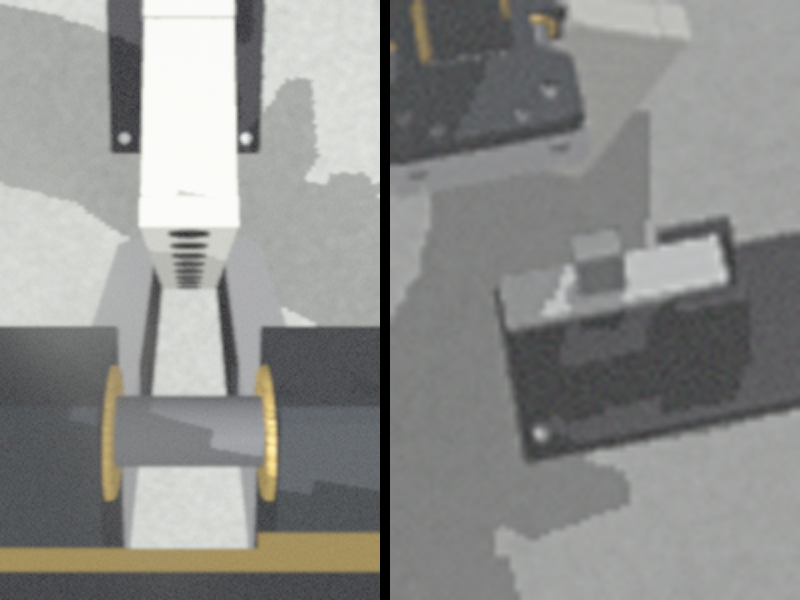

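Last permitted picture: strip held nose-up by pads at its middle; nose face edges at rows ≈234 (u 255–305) and ≈97 (u 256–302), tail end of the holed face at row ≈264 (u 266–296). Rail and feeder undisturbed. Fitting the pitch.

Run:
```python
from h import *
from scipy.optimize import least_squares
s=np.load("wrist5.npz");o,R=st();K=s["mtx"];Rc=s["R"];t=s["t"];tcp=o["tcp_pos"]
ay=R[:,2];ax=R[:,0]   # tool z = feeder +y
obs=[((48,25,-8),(255,234)),((48,25,8),(305,234)),((48,-25,-8),(256.5,97.5)),((48,-25,8),(302,97.5)),((-48,25,-8),(266,264)),((-48,25,8),(296,264))]
def pt(v,L):
    th,y0,z0=v;c,si=np.cos(th),np.sin(th);y=y0+L[0]*c-L[1]*si;z=z0+L[0]*si+L[1]*c
    return tcp+ax*L[2]*np.sign(ax[0])+ay*y+np.array([0,0,z])
def res(v):
    e=[]
    for L,p in obs:
        q=K@(Rc@pt(v,L)+t);e+=list(q[:2]/q[2]-p)
    return e
for t0 in(.5,1.2):
    w=least_squares(res,[t0,0,30]);print("theta deg",np.degrees(w.x[0]).round(1),"centre y,z rel tcp",w.x[1:].round(1),"cost",w.cost.round(1),np.round(w.fun,1).tolist())
for n,L in dict(tailbot=(-48,-25,0),tailtop=(-48,25,0),nosebot=(48,-25,0),nosetop=(48,25,0)).items(): print(n,np.round(np.array(inf(pt(w.x,L))),1))
sc=np.load("scene5.npz")
for L in((48,25,8),(48,-25,8),(-48,-25,8),(-48,25,8)):
    q=sc["mtx"]@(sc["R"]@pt(w.x,L)+sc["t"]);q=q[:2]/q[2];print("scene crop",((q-[206,195])*5+[390,0]).round())
```

```text
theta deg 59.8 centre y,z rel tcp [36.4 56.4] cost 118.3 [-7.0, -0.2, -7.2, -0.2, -5.1, 0.3, -6.4, 0.3, -3.9, -0.1, -7.4, -0.1]
theta deg 59.8 centre y,z rel tcp [36.4 56.4] cost 118.3 [-7.0, -0.2, -7.2, -0.2, -5.1, 0.3, -6.4, 0.3, -3.9, -0.1, -7.4, -0.1]
tailbot [   0.2 -158.3  183.2]
tailtop [   0.4 -201.6  208.3]
nosebot [  -0.  -110.   266.2]
nosetop [ 2.000e-01 -1.532e+02  2.914e+02]
scene crop [566.  16.]
scene crop [684.  34.]
scene crop [575. 172.]
scene crop [462. 159.]
```

The fit agrees with the scene view: pitch 60° nose-up, gripped near its tail-top edge, centre 36 mm ahead of the pads. Plan: carry it to clear bench beside the feeder, lower, and lighten the grip so it swings down onto its underside.

play_rows:
  commands:
    - {"x": -0.3,"y": 0,"z": 0,"yaw": 0}
    - {"x": -0.5,"y": 0,"z": 0,"yaw": 0}
    - {"x": -0.6,"y": 0,"z": 0,"yaw": 0}
    - {"x": -0.5,"y": 0.2,"z": 0,"yaw": 0}
    - {"x": -0.3,"y": 0.5,"z": 0,"yaw": 0}
    - {"x": 0,"y": 0.7,"z": 0,"yaw": 0}
    - {"x": 0,"y": 0.7,"z": 0,"yaw": 0}
    - {"x": 0,"y": 0.5,"z": 0,"yaw": 0}
    - {"x": 0,"y": 0.25,"z": 0,"yaw": 0}
    - {"x": 0,"y": 0.05,"z": 0,"yaw": 0}
    - {"x": 0,"y": 0,"z": 0,"yaw": 0}

```text
time: 28.92
tcp_pos: [477.3, -96.5, 7.6]
ee_rot: [-0.704, 0.704, 0.068, -0.068]
wrist_force: [-0.5, -0.3, 0.0]
gripper_width: 15.6
```

play_rows:
  commands:
    - {"x": 0,"y": 0,"z": 0,"yaw": 0}
    - {"x": 0,"y": 0,"z": 0,"yaw": 0}
    - {"x": 0,"y": 0,"z": 0,"yaw": 0}
  newtons: 3

```text
time: 29.3
tcp_pos: [477.3, -96.4, 7.6]
ee_rot: [-0.704, 0.704, 0.068, -0.068]
wrist_force: [-0.0, 0.7, -0.8]
gripper_width: 16.1
```

```bash
cat > fitp.py <<'E'
from h import *
def blob(name,save):
    s=imaging.snapshot(name);np.savez(save,**s);return s
E
python3 - <<'E'
from h import *
import cv2
o,R=st();to(fe(-130,-192,8),.19);tcp=o["tcp_pos"]
sc=imaging.snapshot("scene");np.savez("scene6.npz",**sc);old=np.load("scene0.npz")
# predicted scene corners of the near side for several pitches, pad point fixed at local (-31,24)
def P(X): q=sc["mtx"]@(sc["R"]@X+sc["t"]);return (q[:2]/q[2]).round(0).astype(int).tolist()
ay=R[:,2];ax=R[:,0]
for th in(60,30,0):
    c,s=np.cos(np.radians(th)),np.sin(np.radians(th));out=[]
    for L in((48,25),(48,-25),(-48,-25)):
        y,z=L[0]+31,L[1]-24;out.append(P(tcp+ax*8+ay*(y*c-z*s)+np.array([0,0,41+y*s+z*c])))
    print(th,out)
g=cv2.absdiff(sc["pixels"],old["pixels"]).sum(2)
u,v=P(tcp);im=sc["pixels"].astype(int).mean(2)
for row in range(v-45,v+20,4): print(row,im[row,u-15:u+60:3].round().astype(int).tolist())
print(u,v)
E
```

```text
tcp [477.3 -96.4   7.6] jaw 0.1929 tilt [ 0.001 -0.    -1.   ] F [-0.   0.7 -0.8] w 16.1 t 29.3 q [-0.    0.7   0.22  2.11 -0.39  0.37  0.72]
  move xyz [ 0.02  -0.007  0.038] yaw 0.0009
60 [[237, 196], [256, 199], [239, 222]]
30 [[250, 201], [261, 209], [230, 226]]
0 [[256, 210], [257, 221], [219, 228]]
177 [33, 27, 23, 30, 29, 33, 60, 36, 82, 79, 78, 77, 81, 75, 117, 118, 116, 116, 120, 120, 120, 120, 119, 119, 119]
181 [54, 35, 29, 30, 27, 93, 85, 36, 81, 79, 81, 80, 82, 84, 119, 119, 116, 119, 119, 118, 118, 116, 123, 114, 119]
185 [97, 29, 46, 70, 42, 82, 73, 50, 84, 79, 81, 83, 80, 120, 115, 117, 116, 117, 118, 118, 120, 122, 119, 120, 117]
189 [54, 37, 37, 35, 36, 34, 33, 35, 55, 79, 77, 80, 79, 114, 118, 120, 118, 118, 118, 119, 118, 122, 120, 122, 116]
193 [37, 48, 38, 36, 36, 38, 43, 40, 39, 106, 102, 107, 128, 120, 118, 118, 119, 118, 120, 118, 120, 121, 119, 117, 118]
197 [40, 73, 34, 33, 33, 35, 36, 45, 70, 96, 105, 108, 154, 153, 143, 155, 117, 118, 118, 121, 118, 116, 120, 121, 119]
201 [48, 46, 40, 36, 37, 33, 35, 36, 48, 101, 104, 102, 105, 104, 103, 100, 119, 120, 1
[... 523 characters left out ...]
70, 96, 95, 97, 94, 89, 86, 93, 102, 94, 88, 118, 121, 116, 114, 114, 118, 117, 120, 115, 118, 117, 121, 120]
225 [77, 81, 80, 78, 78, 78, 79, 79, 79, 78, 80, 83, 80, 78, 79, 115, 117, 116, 122, 118, 117, 118, 114, 115, 115]
229 [79, 78, 80, 78, 80, 77, 81, 79, 80, 84, 81, 82, 83, 81, 80, 120, 115, 115, 115, 115, 117, 117, 117, 116, 114]
233 [81, 77, 81, 81, 77, 81, 82, 79, 79, 82, 82, 122, 119, 119, 117, 116, 119, 118, 115, 118, 113, 116, 120, 116, 116]
237 [80, 80, 80, 81, 81, 84, 82, 80, 80, 78, 112, 113, 118, 116, 117, 120, 118, 119, 119, 119, 120, 117, 115, 118, 114]
241 [78, 79, 80, 78, 79, 80, 84, 80, 78, 81, 112, 112, 99, 102, 113, 115, 118, 47, 39, 40, 67, 38, 119, 119, 119]
225 222
```

No sag at 3 N: the nose corner is still at about (255,198), as for 60°. The balance angle is just past, so I set the tail corner near the bench and open slightly, keeping the fingers as side guides.

play_rows:
  commands:
    - {"x": 0,"y": 0.09,"z": 0,"yaw": 0}
    - {"x": 0,"y": 0,"z": 0,"yaw": 0}

```text
time: 29.6
tcp_pos: [476.5, -96.4, 1.3]
ee_rot: [0.704, -0.704, -0.068, 0.068]
wrist_force: [-0.6, -0.6, -0.4]
gripper_width: 15.9
```

play_rows:
  commands:
    - {"x": 0,"y": 0,"z": 0,"yaw": 0}
    - {"x": 0,"y": 0,"z": 0,"yaw": 0}
    - {"x": 0,"y": 0,"z": 0,"yaw": 0}
    - {"x": 0,"y": 0,"z": 0,"yaw": 0}
  claw: -0.57

```text
time: 30.1
tcp_pos: [477.0, -96.5, 1.8]
ee_rot: [0.704, -0.704, -0.068, 0.068]
wrist_force: [-0.0, -0.9, 0.2]
gripper_width: 20.4
```

Run:
```python
from h import *
o,R=st();to(fe(-130,-192,8),.19)
sc=imaging.snapshot("scene");np.savez("scene7.npz",**sc)
def P(X): q=sc["mtx"]@(sc["R"]@X+sc["t"]);return (q[:2]/q[2]).round(0).astype(int).tolist()
im=sc["pixels"].astype(int).mean(2)
for row in range(186,240,3): print(row,im[row,204:273:3].round().astype(int).tolist())
w=imaging.snapshot("wrist");np.savez("wrist7.npz",**w);im=w["pixels"].astype(int).mean(2)
print("wrist")
for row in range(60,300,12): print(row,im[row,235:325:5].round().astype(int).tolist())
```

```text
tcp [477.  -96.5   1.8] jaw 0.1928 tilt [ 0.  0. -1.] F [-0.  -0.9  0.2] w 20.4 t 30.1 q [ 0.    0.71  0.21  2.11 -0.39  0.36  0.72]
  move xyz [ 0.024 -0.104  0.037] yaw 0.0009
186 [43, 50, 97, 25, 32, 47, 47, 67, 97, 44, 79, 80, 79, 82, 81, 119, 118, 119, 116, 118, 120, 119, 117]
189 [73, 54, 99, 40, 39, 40, 39, 41, 38, 52, 70, 80, 82, 80, 86, 114, 116, 119, 117, 119, 118, 119, 116]
192 [118, 77, 36, 35, 36, 34, 35, 36, 39, 38, 37, 83, 82, 83, 79, 117, 117, 120, 116, 119, 121, 118, 117]
195 [121, 37, 37, 59, 36, 42, 40, 36, 45, 37, 40, 81, 78, 80, 83, 119, 119, 119, 123, 121, 119, 121, 120]
198 [122, 33, 39, 57, 34, 39, 42, 35, 46, 44, 60, 77, 83, 78, 113, 119, 119, 115, 120, 118, 121, 121, 113]
201 [119, 36, 36, 47, 38, 37, 36, 37, 33, 37, 57, 78, 80, 84, 115, 114, 118, 118, 120, 119, 119, 119, 141]
204 [116, 56, 55, 39, 38, 37, 38, 40, 37, 34, 38, 37, 79, 76, 117, 118, 136, 156, 167, 145, 136, 162, 54]
207 [117, 77, 40, 38, 38, 37, 31, 35, 35, 42, 37, 34, 108, 160, 111, 153, 94, 100, 166, 157, 169, 146, 124]
210 [117, 48, 38, 33, 40, 39, 37, 39, 36, 37, 44, 34, 78, 165, 159, 161,
[... 2163 characters left out ...]
0, 152, 152, 152, 160, 151, 149, 156, 152, 152]
216 [151, 154, 153, 151, 147, 149, 145, 143, 146, 149, 145, 147, 149, 150, 147, 148, 153, 155]
228 [149, 150, 156, 150, 148, 151, 154, 157, 152, 146, 145, 148, 145, 151, 153, 151, 148, 155]
240 [148, 149, 156, 157, 157, 63, 151, 150, 142, 147, 151, 151, 140, 135, 159, 159, 158, 143]
252 [151, 158, 159, 160, 155, 44, 149, 146, 148, 144, 146, 150, 141, 53, 160, 159, 160, 157]
264 [154, 155, 155, 158, 101, 37, 147, 150, 146, 153, 150, 147, 138, 33, 152, 160, 157, 160]
276 [153, 156, 156, 154, 49, 77, 144, 148, 150, 152, 149, 147, 140, 35, 82, 158, 160, 159]
288 [111, 155, 156, 133, 51, 134, 148, 152, 154, 149, 148, 142, 148, 64, 34, 161, 159, 160]
```

The strip toppled onto its underside: holes now show on top in the wrist view (u≈277, rows ~60–192). Locating it from the holes.

Run:
```python
from h import *
import cv2
s=np.load("wrist7.npz");im=s["pixels"];g=cv2.cvtColor(im,cv2.COLOR_RGB2GRAY)
m=((g<175)).astype(np.uint8);m[205:]=0
n,l,stt,c=cv2.connectedComponentsWithStats(m)
K,R,t=s["mtx"],s["R"],s["t"]
def up(u,v,z):
    d=R.T@np.linalg.inv(K)@[u,v,1];cc=-R.T@t;return cc+d*(z-cc[2])/d[2]
P=[]
for i in range(1,n):
    if 15<stt[i,4]<400 and 255<c[i][0]<305: p=up(*c[i],50);P.append(p[:2]);print(c[i].round(1),stt[i].tolist(),p.round(1))
P=np.array(P);print(np.linalg.norm(np.diff(P,axis=0),axis=1).round(1))
d=P[0]-P[-1];a=np.arctan2(-d[0],d[1]);print("yaw",a.round(4),"feeder-rel",[np.round(inf([*p,0])[:2],1) for p in P])
col=g[:,262:298].mean(1);print(col[0:60:4].round(),col[180:215:3].round())
```

```text
[278.    0.9] [273, 0, 11, 3, 27] [453.2  25.7  50. ]
[278.2  24.9] [271, 17, 15, 17, 197] [455.   16.6  50. ]
[278.3  54.6] [272, 47, 14, 16, 180] [457.4   4.8  50. ]
[278.2  83. ] [272, 76, 14, 15, 168] [459.6  -7.   50. ]
[278.2 110.4] [272, 103, 14, 15, 157] [462.  -18.8  50. ]
[278.1 136.6] [272, 130, 13, 14, 151] [464.2 -30.6  50. ]
[278.1 161.9] [272, 155, 13, 14, 142] [466.5 -42.3  50. ]
[278.  186.5] [271, 180, 15, 14, 161] [468.7 -54.3  50. ]
[ 9.4 12.  12.  12.  12.  12.  12.2]
yaw 0.1919 feeder-rel [array([-131.8,  -69.7]), array([-131.7,  -79.1]), array([-131.6,  -91.1]), array([-131.6, -103.1]), array([-131.6, -115.1]), array([-131.6, -127.1]), array([-131.5, -139.1]), array([-131.6, -151.3])]
[204. 255. 255. 255. 252. 199. 187. 191. 218. 254. 254. 254. 218. 191.
 189.] [218. 167. 158. 152. 183. 214. 176. 153. 154. 153. 152. 149.]
```

Run:
```python
from h import *
to((460.8,-12.9,35),.192); to((460.8,-12.9,-4.2),.192)
```

```text
tcp [477.  -96.4   1.8] jaw 0.1929 tilt [ 0.  0. -1.] F [ 0.4 -0.6 -0.7] w 20.2 t 30.2 q [ 0.    0.71  0.21  2.11 -0.39  0.36  0.72]
  move xyz [ 0.002 -0.554  1.418] yaw 0.0003
tcp [477.  -96.4   1.8] jaw 0.1929 tilt [ 0.  0. -1.] F [ 0.4 -0.6 -0.7] w 20.2 t 30.2 q [ 0.    0.71  0.21  2.11 -0.39  0.36  0.72]
  move xyz [0.002 0.1   1.418] yaw 0.0003
```

play_rows:
  commands:
    - {"x": 0,"y": -0.3,"z": 0,"yaw": 0}
    - {"x": 0,"y": -0.27,"z": 0,"yaw": 0}
    - {"x": 0,"y": 0,"z": 0.4,"yaw": 0}
    - {"x": 0,"y": 0,"z": 0.6,"yaw": 0}
    - {"x": 0,"y": 0,"z": 0.42,"yaw": 0}
    - {"x": 0,"y": 0.1,"z": 0,"yaw": 0}
    - {"x": 0,"y": 0.3,"z": 0,"yaw": 0}
    - {"x": 0,"y": 0.2,"z": 0,"yaw": 0}
    - {"x": 0,"y": 0.07,"z": 0,"yaw": 0}
    - {"x": 0,"y": 0,"z": 0,"yaw": 0}
  claw: -0.25

```text
time: 31.45
tcp_pos: [460.5, -13.5, -4.5]
ee_rot: [-0.704, 0.704, 0.068, -0.068]
wrist_force: [-0.5, -0.9, 0.1]
gripper_width: 35.6
```

play_rows:
  commands:
    - {"x": 0,"y": 0,"z": 0,"yaw": 0}
    - {"x": 0,"y": 0,"z": 0,"yaw": 0}
    - {"x": 0,"y": 0,"z": 0,"yaw": 0}
    - {"x": 0,"y": 0,"z": 0,"yaw": 0}
    - {"x": 0,"y": 0,"z": 0,"yaw": 0}
  claw: -1
  newtons: 25

```text
time: 32.08
tcp_pos: [460.8, -12.8, -4.0]
ee_rot: [0.704, -0.704, -0.068, 0.068]
wrist_force: [-0.3, 0.1, 5.1]
gripper_width: 15.8
```

Run:
```python
from h import *
to(fe(0,-34,60),.19); to((575.8,85.7,26.2),.191)
print(np.round(inf(st()[0]["tcp_pos"]),1))
```

```text
tcp [460.8 -12.8  -4. ] jaw 0.1929 tilt [ 0.  0. -1.] F [-0.3  0.1  5.1] w 15.8 t 32.075 q [-0.17  0.7   0.2   2.18 -0.45  0.3   0.61]
  move xyz [ 2.197 -1.066  1.244] yaw 0.0009
tcp [460.8 -12.8  -4. ] jaw 0.1929 tilt [ 0.  0. -1.] F [-0.3  0.1  5.1] w 15.8 t 32.075 q [-0.17  0.7   0.2   2.18 -0.45  0.3   0.61]
  move xyz [ 2.196 -0.503  1.244] yaw 0.0006
[-131.6 -109.    -4. ]
```

Regripped at the centre. Carrying it over the channel again.

play_rows:
  commands:
    - {"x": 0,"y": -0.2,"z": 0,"yaw": 0}
    - {"x": 0,"y": -0.5,"z": 0.15,"yaw": 0}
    - {"x": 0,"y": -0.37,"z": 0.4,"yaw": 0}
    - {"x": 0.2,"y": 0,"z": 0.44,"yaw": 0}
    - {"x": 0.4,"y": 0,"z": 0.254,"yaw": 0}
    - {"x": 0.5,"y": 0,"z": 0,"yaw": 0}
    - {"x": 0.5,"y": 0,"z": 0,"yaw": 0}
    - {"x": 0.4,"y": 0,"z": 0,"yaw": 0}
    - {"x": 0.197,"y": 0,"z": 0,"yaw": 0.0006}
    - {"x": 0,"y": 0,"z": 0,"yaw": 0}
    - {"x": 0,"y": 0,"z": 0,"yaw": 0}

```text
time: 33.45
tcp_pos: [574.3, 85.4, 59.9]
ee_rot: [0.704, -0.704, -0.067, 0.068]
wrist_force: [-0.6, 0.1, -0.2]
gripper_width: 15.9
```

Run:
```python
from h import *
import cv2
to((575.8,85.7,26.2),.191)
s=imaging.snapshot("wrist");g=cv2.cvtColor(s["pixels"],cv2.COLOR_RGB2GRAY);np.savez("wrist8.npz",**s)
for v in range(60,240,8):
    r_=g[v].astype(int);b=np.where(r_[250:310]>150)[0];print(v,r_[256:304:3].tolist())
```

```text
tcp [574.3  85.4  59.9] jaw 0.1906 tilt [-0.002 -0.    -1.   ] F [-0.6  0.1 -0.2] w 15.9 t 33.45 q [-0.43  0.71  0.37  1.83 -0.39  0.68  0.36]
  move xyz [0.027 0.561 0.001] yaw -0.0001
60 [18, 21, 22, 20, 25, 24, 51, 165, 187, 185, 159, 37, 20, 24, 25, 25]
68 [35, 36, 37, 38, 40, 36, 80, 234, 254, 247, 204, 54, 41, 40, 32, 36]
76 [51, 37, 36, 32, 87, 220, 238, 234, 254, 246, 209, 218, 217, 65, 40, 43]
84 [61, 38, 37, 31, 82, 229, 255, 235, 254, 247, 209, 220, 215, 48, 41, 42]
92 [58, 34, 38, 33, 78, 252, 255, 235, 253, 246, 207, 221, 215, 60, 37, 43]
100 [67, 39, 36, 34, 77, 227, 255, 235, 253, 246, 208, 219, 211, 54, 42, 42]
108 [63, 39, 35, 39, 246, 254, 253, 253, 253, 253, 253, 254, 253, 245, 44, 42]
116 [65, 44, 34, 35, 245, 254, 253, 253, 253, 253, 253, 253, 253, 243, 36, 31]
124 [67, 39, 32, 33, 64, 224, 253, 220, 216, 212, 217, 218, 208, 34, 31, 32]
132 [68, 41, 34, 37, 61, 212, 254, 255, 255, 254, 219, 220, 222, 40, 39, 37]
140 [68, 34, 33, 36, 53, 220, 255, 255, 255, 254, 255, 255, 254, 50, 42, 39]
148 [72, 37, 38, 37, 53, 244, 255, 255, 255, 254, 255, 255, 252, 45, 41, 35]
[... 166 characters left out ...]
, 41, 144, 191, 188, 188, 189, 188, 190, 189, 188, 180, 34, 26, 32]
180 [70, 45, 227, 255, 255, 255, 255, 255, 255, 255, 255, 255, 255, 249, 38, 29]
188 [67, 45, 204, 255, 255, 253, 68, 61, 58, 55, 239, 255, 255, 247, 29, 31]
196 [70, 45, 194, 255, 255, 255, 213, 70, 64, 159, 254, 255, 255, 247, 28, 30]
204 [62, 48, 194, 255, 254, 255, 255, 254, 254, 254, 254, 255, 254, 242, 30, 28]
212 [41, 34, 157, 254, 254, 253, 73, 51, 54, 54, 243, 254, 254, 244, 33, 29]
220 [42, 33, 154, 254, 254, 254, 224, 72, 63, 167, 254, 254, 254, 241, 34, 30]
228 [36, 34, 126, 254, 254, 254, 254, 254, 254, 254, 254, 254, 254, 241, 30, 28]
236 [50, 92, 132, 225, 234, 245, 56, 50, 34, 26, 186, 234, 252, 231, 106, 59]
```

Strip centre (u≈279) is left of the follower (≈281.5), matching the 1.6 mm x residual. Correct, descend, advance to just past contact.

play_rows:
  commands:
    - {"x": 0.026,"y": 0,"z": 0,"yaw": 0}
    - {"x": 0,"y": 0.15,"z": 0,"yaw": 0}
    - {"x": 0,"y": 0.2,"z": 0,"yaw": 0}
    - {"x": 0,"y": 0.14,"z": 0,"yaw": 0}
    - {"x": 0,"y": 0.07,"z": 0,"yaw": 0}
    - {"x": 0,"y": 0,"z": 0,"yaw": 0}

```text
time: 34.25
tcp_pos: [576.9, 85.9, 25.9]
ee_rot: [-0.704, 0.704, 0.067, -0.068]
wrist_force: [0.4, -0.0, -0.6]
gripper_width: 16.1
```

play_rows:
  commands:
    - {"x": 0,"y": 0,"z": 0.1,"yaw": 0}
    - {"x": 0,"y": 0,"z": 0.15,"yaw": 0}
    - {"x": 0,"y": 0,"z": 0.12,"yaw": 0}
    - {"x": 0,"y": 0,"z": 0.06,"yaw": 0}
    - {"x": 0,"y": 0,"z": 0.06,"yaw": 0}
    - {"x": 0,"y": 0,"z": 0,"yaw": 0}

```text
time: 35.0
tcp_pos: [571.8, 114.1, 26.5]
ee_rot: [-0.704, 0.704, 0.067, -0.067]
wrist_force: [-0.2, -1.5, 1.1]
gripper_width: 15.8
```

play_rows:
  commands:
    - {"x": -0.015,"y": 0,"z": 0.06,"yaw": 0}
    - {"x": 0,"y": 0,"z": 0.06,"yaw": 0}
    - {"x": 0,"y": 0,"z": 0.06,"yaw": 0}
    - {"x": 0,"y": 0,"z": 0,"yaw": 0}
    - {"x": 0,"y": 0,"z": 0,"yaw": 0}

```text
time: 35.62
tcp_pos: [569.5, 124.8, 26.5]
ee_rot: [-0.704, 0.704, 0.068, -0.067]
wrist_force: [4.1, -4.9, -0.5]
gripper_width: 15.7
```

play_rows:
  commands:
    - {"x": 0,"y": 0,"z": 0.03,"yaw": 0}
    - {"x": 0,"y": 0,"z": 0,"yaw": 0}
    - {"x": 0,"y": 0,"z": 0,"yaw": 0}

```text
time: 36.0
tcp_pos: [569.2, 126.4, 26.5]
ee_rot: [-0.704, 0.704, 0.068, -0.067]
wrist_force: [3.2, -3.8, -0.4]
gripper_width: 15.8
```

play_rows:
  commands:
    - {"x": -0.01,"y": 0,"z": 0.018,"yaw": 0}
    - {"x": 0,"y": 0,"z": 0,"yaw": 0}

```text
time: 36.25
tcp_pos: [568.6, 127.3, 26.6]
ee_rot: [-0.704, 0.704, 0.068, -0.067]
wrist_force: [3.8, -3.7, -0.8]
gripper_width: 16.0
```

Run:
```python
from h import *
import cv2
to((567.9,126.2,26.2),.191);print(st()[0]["ft_torque"].round(3))
s=imaging.snapshot("wrist");g=cv2.cvtColor(s["pixels"],cv2.COLOR_RGB2GRAY)
for v in range(90,200,6): print(v,g[v,256:306:2].astype(int).tolist())
```

```text
tcp [568.6 127.3  26.6] jaw 0.1903 tilt [ 0.002 -0.001 -1.   ] F [ 3.8 -3.7 -0.8] w 16.0 t 36.25 q [-0.49  0.76  0.35  1.84 -0.43  0.61  0.32]
  move xyz [-0.016  0.006 -0.015] yaw -0.0002
[-1.195 -0.801 -0.091]
90 [78, 78, 80, 81, 81, 80, 77, 80, 81, 78, 77, 76, 75, 76, 76, 74, 76, 75, 76, 74, 73, 74, 73, 74, 73]
96 [75, 74, 79, 77, 78, 77, 79, 75, 74, 74, 73, 76, 71, 70, 76, 74, 75, 73, 71, 72, 74, 71, 72, 74, 72]
102 [76, 75, 76, 76, 75, 77, 75, 76, 75, 73, 74, 72, 75, 74, 73, 72, 73, 73, 72, 74, 72, 71, 71, 74, 72]
108 [75, 78, 75, 77, 72, 79, 75, 73, 71, 72, 70, 71, 74, 74, 74, 74, 73, 71, 69, 70, 69, 69, 68, 67, 70]
114 [75, 75, 73, 76, 72, 75, 76, 76, 72, 70, 71, 70, 71, 71, 71, 68, 72, 71, 68, 70, 68, 74, 70, 68, 64]
120 [63, 70, 68, 70, 67, 64, 68, 67, 68, 66, 65, 65, 64, 65, 65, 61, 64, 64, 60, 63, 61, 61, 62, 66, 64]
126 [31, 31, 31, 29, 33, 30, 28, 39, 71, 78, 84, 85, 81, 76, 59, 26, 33, 33, 27, 36, 28, 22, 30, 29, 34]
132 [36, 40, 42, 39, 57, 75, 73, 109, 218, 217, 224, 222, 192, 174, 136, 92, 87, 86, 48, 41, 39, 43, 41, 38, 41]
138 [37, 38, 37, 35, 154, 221, 231, 234, 2
[... 588 characters left out ...]
, 252, 251, 251, 251, 251, 252, 252, 250, 251, 252, 253, 252, 251, 250, 190, 40, 30, 29, 33, 37]
174 [35, 37, 85, 215, 232, 240, 241, 240, 238, 239, 240, 239, 236, 238, 240, 243, 241, 233, 226, 151, 30, 33, 26, 34, 31]
180 [39, 39, 38, 201, 255, 255, 255, 255, 255, 255, 255, 255, 255, 255, 255, 255, 255, 255, 255, 255, 224, 40, 28, 32, 32]
186 [36, 42, 38, 201, 255, 255, 255, 255, 255, 213, 79, 66, 63, 76, 186, 254, 255, 255, 255, 255, 224, 43, 35, 32, 29]
192 [38, 35, 41, 166, 255, 255, 255, 255, 219, 65, 63, 57, 62, 59, 62, 180, 255, 255, 255, 255, 224, 39, 29, 27, 30]
198 [32, 36, 38, 163, 255, 255, 255, 255, 255, 255, 252, 224, 219, 246, 255, 255, 255, 255, 255, 255, 187, 31, 30, 27, 30]
```

Strip sits ~0.9 mm to +x of the follower (279.3 vs 277.5 px) and its nose sticks by friction; nudging −x.

play_rows:
  commands:
    - {"x": -0.016,"y": 0,"z": -0.01,"yaw": 0}
    - {"x": 0,"y": 0,"z": 0,"yaw": 0}
    - {"x": 0,"y": 0,"z": 0,"yaw": 0}

```text
time: 36.67
tcp_pos: [567.8, 126.4, 26.6]
ee_rot: [-0.704, 0.704, 0.068, -0.067]
wrist_force: [2.9, -4.0, -0.3]
gripper_width: 15.7
```

play_rows:
  commands:
    - {"x": 0,"y": 0,"z": 0.03,"yaw": 0}
    - {"x": 0,"y": 0,"z": 0,"yaw": 0}
    - {"x": 0,"y": 0,"z": 0,"yaw": 0}

```text
time: 37.05
tcp_pos: [567.6, 127.5, 26.6]
ee_rot: [-0.703, 0.704, 0.068, -0.066]
wrist_force: [3.2, -4.7, -0.8]
gripper_width: 16.0
```

play_rows:
  commands:
    - {"x": 0,"y": 0,"z": 0.02,"yaw": 0}
    - {"x": 0,"y": 0,"z": 0,"yaw": 0}

```text
time: 37.3
tcp_pos: [567.6, 127.6, 26.6]
ee_rot: [-0.703, 0.705, 0.068, -0.066]
wrist_force: [3.4, -7.7, -1.2]
gripper_width: 16.2
```

Stop at 127.6. Back off 1.7 mm and lower.

play_rows:
  commands:
    - {"x": 0,"y": 0,"z": -0.03,"yaw": 0}
    - {"x": 0,"y": 0,"z": -0.026,"yaw": 0}
    - {"x": 0,"y": 0,"z": 0,"yaw": 0}
    - {"x": 0,"y": 0,"z": 0,"yaw": 0}

```text
time: 37.8
tcp_pos: [567.8, 126.1, 26.6]
ee_rot: [-0.704, 0.704, 0.068, -0.067]
wrist_force: [3.2, -4.3, -0.7]
gripper_width: 15.5
```

play_rows:
  commands:
    - {"x": 0,"y": 0.03,"z": 0,"yaw": 0}
    - {"x": 0,"y": 0.03,"z": 0,"yaw": 0}
    - {"x": 0,"y": 0,"z": 0,"yaw": 0}

```text
time: 38.17
tcp_pos: [566.9, 126.4, 22.7]
ee_rot: [-0.704, 0.704, 0.067, -0.067]
wrist_force: [1.0, -4.5, 1.2]
gripper_width: 15.8
```

play_rows:
  commands:
    - {"x": 0.012,"y": 0.02,"z": 0,"yaw": 0}
    - {"x": 0,"y": 0.03,"z": 0,"yaw": 0}
    - {"x": 0,"y": 0,"z": 0,"yaw": 0}

```text
time: 38.55
tcp_pos: [567.1, 126.8, 19.4]
ee_rot: [-0.704, 0.704, 0.067, -0.068]
wrist_force: [1.6, -4.9, 0.0]
gripper_width: 16.0
```

play_rows:
  commands:
    - {"x": 0,"y": 0.03,"z": 0,"yaw": 0}
    - {"x": 0,"y": 0.025,"z": 0,"yaw": 0}
    - {"x": 0,"y": 0.02,"z": 0,"yaw": 0}
    - {"x": 0,"y": 0,"z": 0,"yaw": 0}

```text
time: 39.05
tcp_pos: [567.6, 127.0, 15.1]
ee_rot: [-0.704, 0.704, 0.067, -0.067]
wrist_force: [1.7, -5.7, 0.8]
gripper_width: 15.9
```

play_rows:
  commands:
    - {"x": 0,"y": 0.02,"z": 0,"yaw": 0}
    - {"x": 0,"y": 0.015,"z": 0,"yaw": 0}
    - {"x": 0,"y": 0,"z": 0,"yaw": 0}

```text
time: 39.42
tcp_pos: [567.6, 127.0, 14.0]
ee_rot: [0.704, -0.704, -0.067, 0.067]
wrist_force: [-1.1, -4.6, 9.6]
gripper_width: 15.9
```

play_rows:
  commands:
    - {"x": 0,"y": 0.012,"z": 0,"yaw": 0}
    - {"x": 0,"y": 0,"z": 0,"yaw": 0}

```text
time: 39.67
tcp_pos: [567.7, 127.1, 14.0]
ee_rot: [0.704, -0.704, -0.068, 0.067]
wrist_force: [-2.4, -5.8, 14.9]
gripper_width: 15.6
```

On the floor (TCP 14.0 = bench grip −4.0 + 18). Unload and ease the tail onto the sill.

play_rows:
  commands:
    - {"x": 0,"y": -0.03,"z": 0,"yaw": 0}
    - {"x": 0,"y": 0,"z": -0.03,"yaw": 0}
    - {"x": 0,"y": 0,"z": -0.025,"yaw": 0}
    - {"x": 0,"y": 0,"z": 0,"yaw": 0}

```text
time: 40.17
tcp_pos: [568.1, 124.0, 14.1]
ee_rot: [0.704, -0.704, -0.067, 0.067]
wrist_force: [0.7, -4.3, 0.3]
gripper_width: 15.7
```

play_rows:
  commands:
    - {"x": 0,"y": 0,"z": -0.02,"yaw": 0}
    - {"x": 0,"y": 0,"z": 0,"yaw": 0}

```text
time: 40.42
tcp_pos: [568.1, 124.0, 14.1]
ee_rot: [0.704, -0.703, -0.068, 0.068]
wrist_force: [0.2, 0.1, 0.9]
gripper_width: 15.6
```

Tail against the sill (y 124.0). A light press down, open, and this time lift with the fingers kept open.

play_rows:
  commands:
    - {"x": 0,"y": 0.02,"z": 0,"yaw": 0}
    - {"x": 0,"y": 0,"z": 0,"yaw": 0}

```text
time: 40.67
tcp_pos: [568.2, 124.0, 14.0]
ee_rot: [0.705, -0.703, -0.068, 0.068]
wrist_force: [-1.5, 0.2, 9.9]
gripper_width: 15.7
```

play_rows:
  commands:
    - {"x": 0,"y": 0,"z": 0,"yaw": 0}
    - {"x": 0,"y": 0,"z": 0,"yaw": 0}
    - {"x": 0,"y": 0,"z": 0,"yaw": 0}
    - {"x": 0,"y": 0,"z": 0,"yaw": 0}
    - {"x": 0,"y": -0.05,"z": 0,"yaw": 0}
    - {"x": 0,"y": -0.2,"z": 0,"yaw": 0}
    - {"x": 0,"y": -0.4,"z": 0,"yaw": 0}
    - {"x": 0,"y": -0.5,"z": 0,"yaw": 0}
    - {"x": 0,"y": -0.5,"z": 0,"yaw": 0}
    - {"x": 0,"y": 0,"z": 0,"yaw": 0}
  claw: -0.5

```text
time: 41.92
tcp_pos: [570.5, 122.8, 114.9]
ee_rot: [0.704, -0.704, -0.069, 0.065]
wrist_force: [1.2, -0.5, 0.1]
gripper_width: 23.0
```

Run:
```python
from h import *
import cv2
o,_=st();to(fe(0,-200,110),.19);print(np.round(inf(o["tcp_pos"]),1))
s=imaging.snapshot("wrist");np.savez("wrist9.npz",**s);g=cv2.cvtColor(s["pixels"],cv2.COLOR_RGB2GRAY)
K,R,t=s["mtx"],s["R"],s["t"]
def up(u,v,z):
    d=R.T@np.linalg.inv(K)@[u,v,1];cc=-R.T@t;return cc+d*(z-cc[2])/d[2]
m=(g<140).astype(np.uint8);n,l,q,c=cv2.connectedComponentsWithStats(m);P=[]
for i in range(1,n):
    if 10<q[i,4]<300 and 255<c[i][0]<305: P.append(up(*c[i],68)[:2]);print(c[i].round(1),q[i,4],np.round(inf([*P[-1],0])[:2],1))
```

```text
tcp [570.5 122.8 114.9] jaw 0.1909 tilt [ 0.005  0.001 -1.   ] F [ 1.2 -0.5  0.1] w 23.0 t 41.925 q [-0.53  0.64  0.43  1.79 -0.36  0.78  0.27]
  move xyz [-0.033  0.081 -3.391] yaw 0.0003
[  1.7   3.4 114.9]
[276.  162.3] 42 [ 0. 47.]
[276.  177.6] 41 [ 0. 35.]
[276.  192.5] 40 [-0. 23.]
[276.1 207.1] 39 [ 0.1 11. ]
[276.4 221.9] 44 [ 0.3 -1.4]
[276.3 235.4] 54 [  0.2 -13.1]
[276.3 248.9] 50 [  0.2 -24.9]
[276.3 262.2] 50 [  0.1 -36.9]
```

Holes at 12.0 mm spacing at seated height, centre at feeder (0.1, 5.0): the strip is seated, d ≈ 5. Now behind the rail grip with shut fingers.

play_rows:
  commands:
    - {"x": -0.033,"y": 0,"z": -0.4,"yaw": 0}
    - {"x": 0,"y": 0,"z": -0.7,"yaw": 0}
    - {"x": 0,"y": 0,"z": -0.8,"yaw": 0}
    - {"x": 0,"y": 0,"z": -0.8,"yaw": 0}
    - {"x": 0,"y": 0,"z": -0.5,"yaw": 0}
    - {"x": 0,"y": 0,"z": -0.19,"yaw": 0}
    - {"x": 0,"y": 0,"z": 0,"yaw": 0}
  claw: -1

```text
time: 42.85
tcp_pos: [604.5, -77.2, 111.3]
ee_rot: [0.704, -0.704, -0.067, 0.068]
wrist_force: [0.7, 0.7, 0.0]
gripper_width: 0.5
```

Run:
```python
from h import *
o,_=st();to(fe(0,-200,56),.19);print(np.round(inf(o["tcp_pos"]),1))
```

```text
tcp [604.5 -77.2 111.3] jaw 0.1903 tilt [-0.001  0.001 -1.   ] F [0.7 0.7 0. ] w 0.5 t 42.85 q [-0.16  0.68  0.4   1.71 -0.34  0.82  0.58]
  move xyz [ 0.045  0.921 -0.011] yaw 0.0001
[  -2.6 -199.4  111.3]
```

play_rows:
  commands:
    - {"x": 0.045,"y": 0.3,"z": 0,"yaw": 0}
    - {"x": 0,"y": 0.4,"z": 0,"yaw": 0}
    - {"x": 0,"y": 0.22,"z": 0,"yaw": 0}
    - {"x": 0,"y": 0,"z": 0.1,"yaw": 0}
    - {"x": 0,"y": 0,"z": 0.12,"yaw": 0}
    - {"x": 0,"y": 0,"z": 0.12,"yaw": 0}
    - {"x": 0,"y": 0,"z": 0.12,"yaw": 0}
    - {"x": 0,"y": 0,"z": 0.12,"yaw": 0}
    - {"x": 0,"y": 0,"z": 0,"yaw": 0}

```text
time: 43.98
tcp_pos: [601.2, -41.9, 57.1]
ee_rot: [0.704, -0.704, -0.068, 0.068]
wrist_force: [1.4, 0.6, 0.1]
gripper_width: 0.2
```

play_rows:
  commands:
    - {"x": 0,"y": 0,"z": 0.12,"yaw": 0}
    - {"x": 0,"y": 0,"z": 0.15,"yaw": 0}
    - {"x": 0,"y": 0,"z": 0.15,"yaw": 0}
    - {"x": 0,"y": 0,"z": 0.15,"yaw": 0}
    - {"x": 0,"y": 0,"z": 0.15,"yaw": 0}
    - {"x": 0,"y": 0,"z": 0,"yaw": 0}

```text
time: 44.72
tcp_pos: [592.1, 1.8, 56.5]
ee_rot: [0.704, -0.703, -0.068, 0.069]
wrist_force: [0.7, -0.5, -0.4]
gripper_width: 0.1
```

Run:
```python
from h import *
o,_=st();to(fe(0,-89,56),.19);print(np.round(inf(o["tcp_pos"]),1))
```

```text
tcp [592.1   1.8  56.5] jaw 0.1927 tilt [-0.002  0.002 -1.   ] F [ 0.7 -0.5 -0.4] w 0.1 t 44.725 q [-0.28  0.73  0.37  1.8  -0.39  0.69  0.51]
  move xyz [-0.     0.009  0.508] yaw 0.0009
[ 1.000e-01 -1.195e+02  5.650e+01]
```

play_rows:
  commands:
    - {"x": 0,"y": 0,"z": 0.12,"yaw": 0}
    - {"x": 0,"y": 0,"z": 0.12,"yaw": 0}
    - {"x": 0,"y": 0,"z": 0.12,"yaw": 0}

```text
time: 45.1
tcp_pos: [588.1, 21.0, 56.5]
ee_rot: [-0.704, 0.704, 0.067, -0.068]
wrist_force: [0.1, -2.8, -1.3]
gripper_width: 0.6
```

play_rows:
  commands:
    - {"x": 0,"y": 0,"z": 0.06,"yaw": 0}
    - {"x": 0,"y": 0,"z": 0.05,"yaw": 0}
    - {"x": 0,"y": 0,"z": 0,"yaw": 0}

```text
time: 45.48
tcp_pos: [587.3, 28.0, 56.7]
ee_rot: [0.704, -0.704, -0.067, 0.068]
wrist_force: [0.8, -1.2, -0.1]
gripper_width: 0.6
```

play_rows:
  commands:
    - {"x": 0,"y": 0,"z": 0.04,"yaw": 0}
    - {"x": 0,"y": 0,"z": 0.03,"yaw": 0}
    - {"x": 0,"y": 0,"z": 0,"yaw": 0}

```text
time: 45.85
tcp_pos: [587.2, 29.7, 56.9]
ee_rot: [-0.703, 0.705, 0.067, -0.067]
wrist_force: [0.3, -5.3, -1.2]
gripper_width: 0.4
```

play_rows:
  commands:
    - {"x": 0,"y": 0,"z": 0.03,"yaw": 0}
    - {"x": 0,"y": 0,"z": 0,"yaw": 0}

```text
time: 46.1
tcp_pos: [587.2, 29.7, 57.0]
ee_rot: [-0.702, 0.705, 0.067, -0.066]
wrist_force: [1.3, -7.6, -2.3]
gripper_width: 0.5
```

play_rows:
  commands:
    - {"x": 0,"y": 0,"z": 0.03,"yaw": 0}
    - {"x": 0,"y": 0,"z": 0,"yaw": 0}

```text
time: 46.35
tcp_pos: [587.2, 29.6, 57.0]
ee_rot: [-0.702, 0.706, 0.067, -0.066]
wrist_force: [1.0, -10.4, -3.0]
gripper_width: 0.4
```

Stopped firmly at 10 N. Back off, lift, and verify the rail numerically.

play_rows:
  commands:
    - {"x": 0,"y": 0,"z": -0.15,"yaw": 0}
    - {"x": 0,"y": 0,"z": -0.15,"yaw": 0}
    - {"x": 0,"y": -0.3,"z": 0,"yaw": 0}
    - {"x": 0,"y": -0.6,"z": 0,"yaw": 0}
    - {"x": 0,"y": -0.4,"z": 0,"yaw": 0}
    - {"x": 0,"y": 0,"z": 0,"yaw": 0}

```text
time: 47.1
tcp_pos: [591.4, 18.0, 137.7]
ee_rot: [0.704, -0.704, -0.07, 0.066]
wrist_force: [0.0, 0.4, 0.1]
gripper_width: 0.5
```

Run:
```python
from h import *
import cv2
o,_=st();to(fe(0,-89,56),.19);print(np.round(inf(o["tcp_pos"]),1))
s=imaging.snapshot("wrist");np.savez("wrist10.npz",**s);g=cv2.cvtColor(s["pixels"],cv2.COLOR_RGB2GRAY)
K,R,t=s["mtx"],s["R"],s["t"]
def pr(X): q=K@(R@np.array(X,float)+t);return (q[:2]/q[2]).round(1)
def up(u,v,z):
    d=R.T@np.linalg.inv(K)@[u,v,1];cc=-R.T@t;return cc+d*(z-cc[2])/d[2]
for y in(-15,-20,-25): print("lead",y,pr(fe(-12,y,78)),pr(fe(12,y,78)))
print("grip front/back top at 90",pr(fe(0,-59,111)),pr(fe(0,-81,111)))
m=(g<140).astype(np.uint8);n,l,q,c=cv2.connectedComponentsWithStats(m)
for i in range(1,n):
    if 10<q[i,4]<300 and 255<c[i][0]<305 and c[i][1]<260: print("hole",c[i].round(1),q[i,4],np.round(inf(up(*c[i],68))[:2],1))
print("profile centre col",g[100:250:3,285].tolist()); print("col -10",g[100:250:3,268].tolist()); print("col edge",g[100:250:3,int(pr(fe(-10,-15,78))[0])].tolist())
```

```text
tcp [591.4  18.  137.7] jaw 0.1918 tilt [ 0.005  0.001 -1.   ] F [0.  0.4 0.1] w 0.5 t 47.1 q [-0.35  0.62  0.44  1.74 -0.34  0.84  0.43]
  move xyz [-0.049  1.361  0.24 ] yaw 0.0006
[   2.5 -103.4  137.7]
lead -15 [259.7 102.6] [290.5 102.7]
lead -20 [259.8 109.3] [290.4 109.4]
lead -25 [259.9 116. ] [290.3 116. ]
grip front/back top at 90 [274.8 164.5] [274.9 194.5]
hole [275.   18.2] 49 [-0.1 46.9]
hole [275.2  35.4] 49 [ 0. 35.]
hole [275.   52.5] 44 [-0.1 22.9]
hole [275.2  68.9] 42 [ 0.  10.9]
hole [275.3  85. ] 40 [ 0.1 -1. ]
hole [275.4 100.2] 29 [  0.2 -12.5]
hole [276.3 163.1] 76 [  0.9 -63.2]
profile centre col [245, 228, 251, 251, 252, 251, 251, 251, 251, 251, 251, 251, 251, 251, 251, 251, 251, 250, 250, 250, 248, 173, 143, 149, 148, 146, 148, 147, 144, 143, 145, 186, 247, 247, 246, 246, 245, 210, 175, 173, 170, 171, 42, 30, 30, 56, 144, 146, 146, 147]
col -10 [255, 252, 253, 253, 253, 253, 253, 253, 253, 253, 253, 253, 253, 252, 253, 252, 252, 252, 252, 252, 243, 158, 161, 178, 174, 174, 172, 168, 166, 164, 162, 196, 248, 247, 210, 177, 174, 173, 173, 172, 169, 170, 43, 29, 28, 29, 115, 150, 166, 151]
col edge [32, 146, 252, 252, 252, 251, 250, 250, 248, 247, 247, 248, 247, 246, 246, 246, 245, 244, 240, 234, 233, 230, 228, 223, 212, 209, 204, 203, 195, 190, 187, 186, 179, 182, 121, 121, 121, 117, 118, 116, 110, 92, 28, 29, 31, 27, 37, 138, 147, 145]
```

Rail leading end is at row ≈103 (predicted 102.6 for fully shut), the grip at rows 163–193 (predicted 164.5–194.5), and the strip is unmoved. A quick bystander check, then hand in.

Run:
```python
from workcell import r,imaging
import numpy as np
a=np.load("scene0.npz")["pixels"].astype(int);b=imaging.snapshot("scene")["pixels"].astype(int)
for n,(u,v) in dict(bottle=(128,320),jar=(468,260),tray=(425,172)).items():
    d=abs(a-b)[v-25:v+25,u-30:u+30].sum(2);print(n,(d>90).mean().round(3))
print(r.hand_in())
```

```text
bottle 0.0
jar 0.0
tray 0.417
the job is handed in; nothing more can be done
None
```

The strip is seated in the feeder, the rail is fully shut over its tail, and the job is handed in at about 47 s. It took a second loading to get there.

**What went wrong:**
- **First grasp missed.** The real fingertips sit about 28 mm above the reported TCP. I found this from the images and confirmed it by touching the strip's top.
- **First load undone.** After releasing the seated strip I commanded the gripper shut too early. It re-gripped the strip, carried it out, and pivoted it nose-up, probably against the rail grip (about 5 N read at the wrist). I let it topple back onto its underside on clear bench, gripped it at its centre, and loaded it again.

**Second load:** I felt the follower's hard stop at about 8 N, lowered the strip behind the sill onto the floor with at most 15 N, and let it ease against the sill. I then released it and lifted with the fingers open.

**Last checks:**
- **Strip:** the cell holes, projected at seated height, came out 12.0 mm apart with the centre at feeder (0, +5) mm. They were unchanged after the rail closed.
- **Rail:** it stopped hard at 10 N. Its leading end was within about 1 mm of the fully shut position in the wrist image.
- **Robot:** lifted clear and touching nothing.
- **Bottle and jar:** no change in the scene image.
- **Tray:** this check did not come out clean, with 42% of the pixels around the tray different from the first picture. That is probably the arm's shadow, which lay beside and partly on the tray at the start. I never lowered the arm near the tray, but I did not confirm it separately.

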